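# Unstack the burger station and lay it out

## Task

Lay out the burger station: take the two stacks on the bar apart and stand each thing by itself, upright, in the middle of its own place: the red timer on the yellow pad, the white canister with the orange cap on the round bamboo coaster, the steel tin on the round green trivet, the black dish on the terracotta tile and the blue dish on the dark slate tile. Set the things down without dropping them or tipping them over.

Things in the scene. Friction and masses are not known exactly. Their poses are not given: they have to be found in the camera images.
- timer_center (a point): Kitchen timer: upright red plastic drum, 38 mm diameter, 36 mm high, a white band round it and a white pointer line on top, about 80 g. At the start it is the uppermost thing of one stack, standing on top of either the canister or the tin (which are wider, 48 mm). Origin of this point: its centre, half-way up, on its upright axis; z up. Round, so its yaw does not matter.
- canister_center (a point): Flip-top canister: white plastic cylinder with an orange cap (kept shut, flat on top), 48 mm diameter, 62 mm high in all, about 120 g. At the start it stands in one of the two dishes, with its underside 6 mm above the dish's underside and 38 mm of it showing above the rim; the timer may stand on its flat top. Origin of this point: its centre, half-way up, on its upright axis; z up. Round, so its yaw does not matter.
- tin_center (a point): Steel tin: plain bare-metal cylinder with a flat top, two dark bands, 48 mm diameter, 62 mm high, about 160 g. At the start it stands in one of the two dishes, with its underside 6 mm above the dish's underside and 38 mm of it showing above the rim; the timer may stand on its flat top. Origin of this point: its centre, half-way up, on its upright axis; z up. Round, so its yaw does not matter.
- black_dish_center (a point): Small black ceramic dish, round with near upright walls: 66 mm outer diameter, 30 mm high, wall 5 mm, open top, inner floor 6 mm above its underside, about 200 g. At the start it is the bottom of one stack, standing on the bar with the canister or the tin inside. Origin of this point: its centre, half-way up, on its upright axis; z up. Round, so its yaw does not matter.
- blue_dish_center (a point): Small blue ceramic dish of the same shape and size as the black one: 66 mm outer diameter, 30 mm high, wall 5 mm, inner floor 6 mm above its underside, about 200 g. At the start it is the bottom of the other stack. Origin of this point: its centre, half-way up, on its upright axis; z up. Round, so its yaw does not matter.
- yellow_pad: Place of the timer: square yellow pad, 92 x 92 x 6 mm. Fixed to the bar. Origin: centre of its underside, on the bar top; its upper face is 6 mm above that.
- bamboo_coaster: Place of the canister: round pale bamboo coaster, 92 mm diameter, 6 mm thick. Fixed to the bar. Origin: centre of its underside, on the bar top; its upper face is 6 mm above that.
- green_trivet: Place of the tin: round green trivet, 92 mm diameter, 6 mm thick. Fixed to the bar. Origin: centre of its underside, on the bar top; its upper face is 6 mm above that.
- terracotta_tile: Place of the black dish: square terracotta (red-brown) tile, 92 x 92 x 6 mm. Fixed to the bar. Origin: centre of its underside, on the bar top; its upper face is 6 mm above that.
- slate_tile: Place of the blue dish: square dark grey slate tile, 92 x 92 x 6 mm. Fixed to the bar. Origin: centre of its underside, on the bar top; its upper face is 6 mm above that.
There are look-alikes about, which are no part of the job. What is shaped like the part that bears canister_center but purple is not meant.

How it is judged (in metres and radians):
At the end, for the whole second after the job is handed in: The timer stands on the yellow pad, the canister on the bamboo coaster, the tin on the green trivet, the black dish on the terracotta tile and the blue dish on the slate tile: each centre within 15 mm of the centre of its place, resting on its upper face, upright within 0.1 rad, let go and at rest (horizontal distance between timer_center and yellow_pad below 0.015 m and z of timer_center in the frame of yellow_pad between 0.02 and 0.028 m and angle between each of timer_center, canister_center, tin_center, black_dish_center, blue_dish_center's own z axis and vertical below 0.1 rad and linear speed of each of timer, canister, tin, black_dish, blue_dish below 0.01 m/s and angular speed of each of timer, canister, tin, black_dish, blue_dish below 0.15 rad/s and horizontal distance between canister_center and bamboo_coaster below 0.015 m and z of canister_center in the frame of bamboo_coaster between 0.033 and 0.041 m and horizontal distance between tin_center and green_trivet below 0.015 m and z of tin_center in the frame of green_trivet between 0.033 and 0.041 m and horizontal distance between black_dish_center and terracotta_tile below 0.015 m and z of black_dish_center in the frame of terracotta_tile between 0.017 and 0.025 m and horizontal distance between blue_dish_center and slate_tile below 0.015 m and z of blue_dish_center in the frame of slate_tile between 0.017 and 0.025 m); the robot touches nothing.
It fails at once if the timer is tipped over (more than 45 degrees), or dropped from more than about 3 cm or thrown (faster than 0.75 m/s while the fingers do not touch it) (angle between timer_center's own z axis and vertical above 0.785 rad or (linear speed of timer above 0.75 m/s and contact force between the fingers and timer below 0.05 N)).
It fails at once if the canister is tipped over (more than 45 degrees), or dropped from more than about 3 cm or thrown (faster than 0.75 m/s while the fingers do not touch it) (angle between canister_center's own z axis and vertical above 0.785 rad or (linear speed of canister above 0.75 m/s and contact force between the fingers and canister below 0.05 N)).
It fails at once if the tin is tipped over (more than 45 degrees), or dropped from more than about 3 cm or thrown (faster than 0.75 m/s while the fingers do not touch it) (angle between tin_center's own z axis and vertical above 0.785 rad or (linear speed of tin above 0.75 m/s and contact force between the fingers and tin below 0.05 N)).
It fails at once if the black dish is tipped over (more than 45 degrees), or dropped from more than about 3 cm or thrown (faster than 0.75 m/s while the fingers do not touch it) (angle between black_dish_center's own z axis and vertical above 0.785 rad or (linear speed of black_dish above 0.75 m/s and contact force between the fingers and black_dish below 0.05 N)).
It fails at once if the blue dish is tipped over (more than 45 degrees), or dropped from more than about 3 cm or thrown (faster than 0.75 m/s while the fingers do not touch it) (angle between blue_dish_center's own z axis and vertical above 0.785 rad or (linear speed of blue_dish above 0.75 m/s and contact force between the fingers and blue_dish below 0.05 N)).
It also fails if it takes over 144 s, if anything falls off the work surface, if the arm or the gripper's body presses on something with over 40 N, if the wrist force passes 120 N, or if a joint passes its speed limit or range.

## Robot

A 7-joint arm with a two-finger parallel gripper is mounted at the origin on the work surface. World frame = base frame: x ahead of the robot, y to its left, z up, the work surface at z = 0. Lengths are in m, angles in degrees, forces in N, time in s.
With the tool pointing down it reaches from about 0.425 to 0.875 m from the base axis. Payload 4.7 kg.
Tool frame: the origin (TCP) lies on the centre line of the jaws, within the pads' length; the fingertips stand ahead of it and the grasp point (between the pads) lies 2 mm behind it (env.tip_reach is the x of the fingertips in the tool frame, in m); x points along the fingers, z is the direction in which the jaws open and shut, and the axes are right-handed (so a half turn about x gives the same grasp; the last joint's range is limited). The gripper opens to 87 mm and grips with 3 to 60 N. Pads are 19 mm wide; open, the fingers measure 117 mm over their backs; the gripper's body (75 mm by 190 mm) begins 51 mm behind the grasp point.
Start: joints at [-67.546, 18.392, -4.016, 83.108, 1.295, 78.541, -3.26], TCP at [0.24, 0.604, 0.24] pointing down, gripper open.
Joint ranges: [-163.93, 163.93], [-17.29, 119.83], [-79.2, 71.16], [3.27, 140.29], [-89.18, 269.18], [5.43, 117.66], [-154.24, 154.24]. Speed limits (degrees/s): [147.25, 147.25, 180, 180, 180, 180, 180].

## Interface

Orientations are given as [roll, pitch, yaw] about the fixed x, y, z axes, in that order (R = Rz(yaw) Ry(pitch) Rx(roll)).
In Python, from cell import telemetry, optics, env, models gives the robot as it stands.
- The arm moves only by the shell command python3 -m pendant 'ROWS' [FORCE]. ROWS is JSON, a list of rows, each a list of 3 entries, a list of its own where there are three numbers: the finger opening in mm, from 0 to 87, then the shift along the tool's x, y, z in mm, then the turn, a rotation vector about the tool's x, y, z in rad. A call has 1 to 10 rows; each row is the pose to reach, as a shift and turn from the pose commanded when the call began, along the tool's axes at that moment; what a row does not reach only later rows make up. A row lasts 1/12 s, in which the tool goes at most 41.7 mm and 7.16 degrees, less where a joint would pass 70% of its speed; a pose out of reach is approached as far as the arm can. A call with a gripper value outside its range is refused whole. The fingers move at their own pace and stop on an object; FORCE is the grip in N (left out, the last holds). Time passes only in rows, so rows that repeat a pose let the fingers close. It gives the time, the measured TCP pose, the force and the opening at its end, in the units of the state.
- telemetry.get_obs(): the state, without advancing time (a new reading comes with each control period).
- optics.read_camera(name): name is "scene" or "top" or "wrist"; returns a dict with "image" (384x512x3 uint8, blue, green, red), "range_z" (384x512 float32, m along the optical axis (not along the pixel's ray), 0 where there is no reading), "fx", "fy", "cx", "cy" (pixels), "cam_to_world" (4x4, takes a point from camera to world coordinates). Camera axes: x right, y up, looking along -z (the intrinsics and any distortion apply to the point x, -y, -z); pixel columns grow to the right and rows downward; lengths in m; the calibration is good to about 2 mm. A picture is of the moment at which its call begins.
- env.sign_off(): hands the job in, once; it reports no verdict.
Trained networks look in the newest picture that a camera, given by its name, has taken for a name from the list of things; names that differ only in an ending like _2 or _b are one class to them, and where a whole thing is asked for, a point or a joint stands for the part that bears it (a point fixed in the world has none). Each returns a list of dicts, best first, with "confidence" (0 to 1); they miss things now and then, are a little off and sometimes report something else, mostly with a low value. They report only what shows in the picture. A call takes as long as a camera call. They do not tell look-alikes from the thing itself.
- models.masks_of(camera, label): "pixels" (384x512 bool, what is visible of it) and "extent" ([left, top, right, bottom] as shares, 0 to 1, of the picture: columns of its width, rows of its height, round what is visible of it).
- models.landmark_of(camera, label): "centre" ([row, column] as shares, 0 to 1, of the picture: columns of its width, rows of its height: a listed point, or the origin of a listed thing).
The state is a dict: "time_s": time; "qpos": joint angles; "joint_velocities": joint speeds; "effort": joint torques, N m; "tool_pos": TCP position; "tool_rot": TCP orientation; "force": force on the tool from outside, world axes, zero at the start; "wrist_torque": the same for the moment, N m; "grip_width": finger opening in m.
Only numpy, scipy, OpenCV 4.12 (cv2) and the standard library are available. Lean on these libraries where they do the work, as an engineer would, in place of code of your own. Each camera call takes 0.05 s, during which the arm holds its last target.

## Working session

There is one attempt and no reset: what is moved stays moved. The work goes in short steps, Python scripts to look and compute and a shell command to move; the robot and the scene stay as the last step left them, time stands still between calls to the robot, and variables do not carry over. Pictures are saved under pics/ and viewed, and the job is handed in when it is done.

```bash
ls; mkdir -p pics; python3 - <<'E'
from cell import telemetry, optics, env, models
import cv2
print(telemetry.get_obs(), env.tip_reach)
for n in ["scene","top","wrist"]:
    r=optics.read_camera(n); cv2.imwrite(f"pics/{n}0.png",r["image"]); print(n,r["fx"],r["cx"],r["cy"],r["cam_to_world"].round(3).tolist(), [k for k in r])
E
```

```text
pics
{'time_s': 0.0, 'qpos': array([-67.54238468,  18.43780697,  -4.01410037,  83.1734694 ,
         1.29454209,  78.5393702 ,  -3.25920135]), 'joint_velocities': array([ 0.00629227,  0.00329985,  0.08351185, -0.04176257, -0.00477557,
       -0.0712996 ,  0.08660413]), 'effort': array([ 2.70492337e-04, -4.91297328e+01, -4.03658794e-01, -3.12519264e+01,
       -6.37376332e-02,  4.42310655e-02,  1.81386049e-04]), 'tool_pos': array([0.23967756, 0.60365787, 0.23848802]), 'tool_rot': array([-176.94428689,   89.89441014, -108.59283521]), 'force': array([0.00337374, 0.49823183, 0.43796894]), 'wrist_torque': array([-0.0406185 ,  0.033888  , -0.04053322]), 'grip_width': 0.08712695953801532} 0.017
scene 356.1113680661098 250.6840698719206 193.1287400697093 [[0.738, -0.394, 0.548, 1.0], [0.674, 0.438, -0.595, -0.562], [-0.006, 0.808, 0.589, 0.63], [0.0, 0.0, 0.0, 1.0]] ['image', 'range_z', 'fx', 'fy', 'cx', 'cy', 'cam_to_world']
top 414.1332923345466 255.46082965918808 190.2131945338346 [[0.014, 0.996, -0.085, 0.387], [-1.0, 0.014, 0.001, 0.016], [0.002, 0.085, 0.996, 1.171], [0.0, 0.0, 0.0, 1.0]] ['image', 'range_z', 'fx', 'fy', 'cx', 'cy', 'cam_to_world']
wrist 318.8592917449955 253.24863967704252 190.16853817796496 [[0.368, -0.889, -0.272, 0.165], [0.93, 0.352, 0.108, 0.633], [-0.0, -0.293, 0.956, 0.384], [0.0, 0.0, 0.0, 1.0]] ['image', 'range_z', 'fx', 'fy', 'cx', 'cy', 'cam_to_world']
```

View pics/scene0.png

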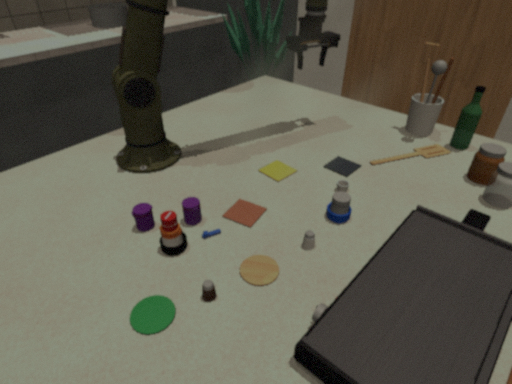

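View pics/top0.png

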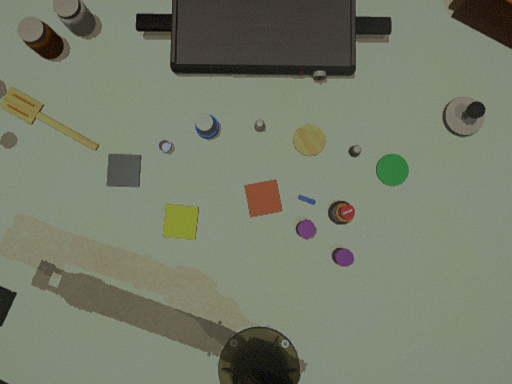

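View pics/wrist0.png

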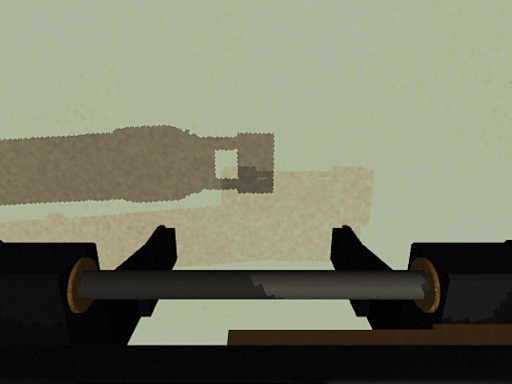

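```bash
cat > h.py <<'E'
from cell import telemetry, optics, env, models
import cv2, numpy as np
def cloud(r):
    h,w=r["range_z"].shape; v,u=np.mgrid[0:h,0:w]; z=r["range_z"].astype(float)
    P=np.stack([(u-r["cx"])/r["fx"]*z,-(v-r["cy"])/r["fy"]*z,-z,np.ones_like(z)],-1)
    W=(P@np.array(r["cam_to_world"]).T)[...,:3]; W[z<=0]=np.nan
    return W
def crop(r,x0,y0,x1,y1,s,name):
    cv2.imwrite("pics/"+name,cv2.resize(r["image"][y0:y1,x0:x1],None,fx=s,fy=s,interpolation=cv2.INTER_CUBIC))
def fitc(p):
    A=np.c_[2*p[:,:2],np.ones(len(p))]; s=np.linalg.lstsq(A,(p[:,:2]**2).sum(1),rcond=None)[0]
    return s[:2],np.sqrt(s[2]+s[0]**2+s[1]**2)
E
python3 - <<'E'
from h import *
names="timer_center canister_center tin_center black_dish_center blue_dish_center yellow_pad bamboo_coaster green_trivet terracotta_tile slate_tile".split()
for cam in ["top","scene"]:
    r=optics.read_camera(cam); W=cloud(r)
    for n in names:
        for m in models.masks_of(cam,n)[:3]:
            p=W[m["pixels"]]; p=p[~np.isnan(p[:,0])]
            if len(p)==0: continue
            v,u=np.nonzero(m["pixels"])
            print(cam,n,round(m["confidence"],2),len(p),(int(u.mean()),int(v.mean())),"med",np.median(p,0).round(4),"mid",((p.min(0)+p.max(0))/2).round(4),"max",p.max(0).round(3))
    crop(r,*( (100,90,420,280,2.5) if cam=="top" else (110,150,360,340,3)),cam+"c.png")
E
```

```text
top timer_center 0.58 183 (345, 211) med [ 0.4251 -0.2189  0.1041] mid [ 0.4265 -0.2209  0.0909] max [ 0.444 -0.204  0.109]
top canister_center 0.65 98 (337, 214) med [ 0.4184 -0.2038  0.0618] mid [ 0.4234 -0.2173  0.0437] max [ 0.445 -0.199  0.074]
top canister_center 0.62 279 (305, 229) med [ 0.3771 -0.1193  0.0622] mid [ 0.376  -0.1263  0.0332] max [ 0.401 -0.098  0.069]
top canister_center 0.59 359 (342, 257) med [ 0.3067 -0.2204  0.0617] mid [ 0.3023 -0.2318  0.0323] max [ 0.33  -0.199  0.068]
top tin_center 0.85 300 (205, 124) med [0.6591 0.1537 0.0675] mid [0.6633 0.1554 0.0453] max [0.687 0.178 0.074]
top black_dish_center 0.66 828 (391, 169) med [ 0.5493 -0.3711  0.007 ] mid [ 0.5507 -0.3725  0.0064] max [ 0.595 -0.326  0.014]
top black_dish_center 0.46 65 (335, 205) med [ 0.449  -0.2076  0.0293] mid [ 0.4354 -0.2112  0.0321] max [ 0.458 -0.189  0.062]
top blue_dish_center 0.66 187 (208, 130) med [0.6496 0.1392 0.0256] mid [0.6613 0.1578 0.0323] max [0.691 0.194 0.069]
top yellow_pad 0.73 1058 (180, 221) med [0.3944 0.224  0.0063] mid [0.3956 0.2245 0.0053] max [0.444 0.272 
[... 1398 characters left out ...]
med [ 0.4512 -0.2366  0.0189] mid [ 0.4334 -0.2239  0.0142] max [ 0.461 -0.192  0.031]
scene blue_dish_center 0.66 218 (338, 216) med [0.6812 0.1279 0.0188] mid [0.667  0.1461 0.015 ] max [0.697 0.174 0.031]
scene yellow_pad 0.8 381 (277, 170) med [0.3983 0.2182 0.0046] mid [0.3949 0.2205 0.0044] max [0.442 0.266 0.008]
scene bamboo_coaster 0.73 978 (258, 270) med [ 0.6359 -0.1402  0.0048] mid [ 0.6333 -0.1377  0.0033] max [ 0.678 -0.092  0.008]
scene green_trivet 0.61 1405 (152, 314) med [ 0.5536 -0.3753  0.0049] mid [ 0.5503 -0.3717  0.0026] max [ 0.597 -0.325  0.008]
scene slate_tile 0.17 959 (258, 270) med [ 0.635  -0.141   0.0048] mid [ 0.6333 -0.138   0.0033] max [ 0.678 -0.092  0.008]
```

View pics/topc.png

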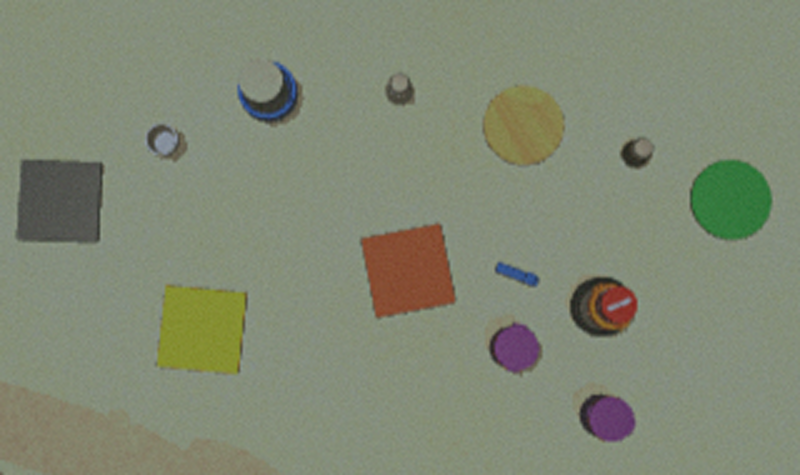

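View pics/scenec.png

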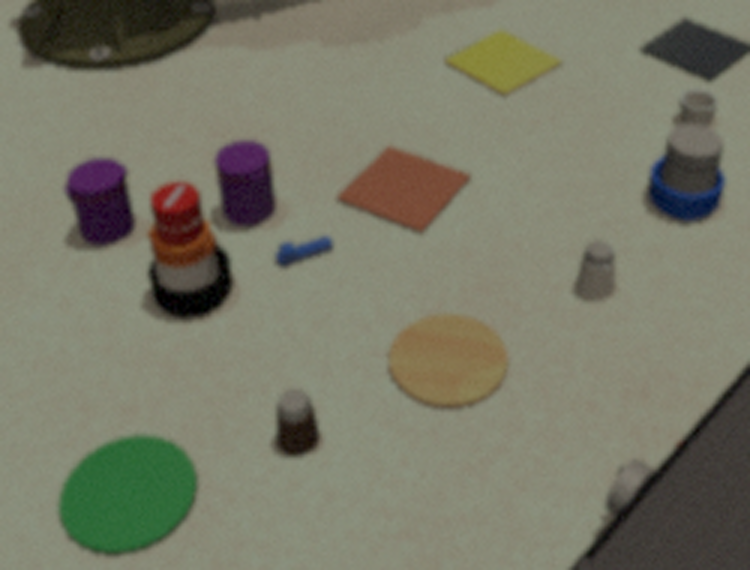

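```bash
python3 - <<'E'
from h import *
from scipy.spatial.transform import Rotation as R
o=telemetry.get_obs(); print(R.from_euler('xyz',o["tool_rot"],degrees=True).as_matrix().round(3))
for cam in ["top","scene"]:
    r=optics.read_camera(cam); W=cloud(r)
    for nm,c,rad,z0,z1 in [("timer",(.428,-.222),.05,.098,.112),("dish",(.43,-.22),.06,.022,.035),("tin",(.665,.155),.05,.06,.08),("blue",(.665,.155),.06,.02,.035),("pur1",(.376,-.12),.05,.055,.07),("pur2",(.305,-.225),.05,.055,.07)]:
        s=(np.hypot(W[...,0]-c[0],W[...,1]-c[1])<rad)&(W[...,2]>z0)&(W[...,2]<z1)
        p=W[s]; h=cv2.minEnclosingCircle((p[:,:2]*1000).astype(np.float32)) if len(p) else None
        print(cam,nm,len(p),p.mean(0).round(4),h)
    # obstacles between z .015 and .06
E
```

```text
[[ 0.    -0.93   0.369]
 [ 0.     0.369  0.93 ]
 [-1.    -0.     0.   ]]
top timer 169 [ 0.4259 -0.2222  0.1048] ((426.5859069824219, -222.83811950683594), 18.871774673461914)
top dish 116 [ 0.4264 -0.2089  0.0297] ((426.5373840332031, -221.34469604492188), 32.82448196411133)
top tin 247 [0.6638 0.1562 0.0685] ((664.3375244140625, 156.0960693359375), 24.111888885498047)
top blue 130 [0.6524 0.1475 0.0289] ((663.6417846679688, 154.21121215820312), 32.84320068359375)
top pur1 264 [ 0.3797 -0.1219  0.0625] ((380.4991149902344, -120.67994689941406), 25.792457580566406)
top pur2 269 [ 0.3059 -0.2227  0.0626] ((305.52899169921875, -223.3631591796875), 26.21604347229004)
scene timer 155 [ 0.4286 -0.2252  0.1026] ((427.28900146484375, -223.53892517089844), 19.929967880249023)
scene dish 204 [ 0.4414 -0.2312  0.0278] ((428.293701171875, -223.3028106689453), 33.65291976928711)
scene tin 187 [0.6666 0.1521 0.0661] ((665.6726684570312, 154.5880126953125), 24.617887496948242)
scene blue 188 [0.6725 0.138  0.027 ] ((665.6893920898438, 151.87342834472656), 34.02275466918945)
scene pur1 183 [ 0.3826 -0.1249  0.0605] ((380.8668212890625, -123.57429504394531), 25.534788131713867)
scene pur2 208 [ 0.3091 -0.2261  0.0602] ((307.0285339355469, -224.89297485351562), 26.339616775512695)
```

```bash
cat > go.py <<'E'
import sys
from h import *
from scipy.spatial.transform import Rotation as R
o=telemetry.get_obs(); M=R.from_euler('xyz',o["tool_rot"],degrees=True).as_matrix()
p=o["tool_pos"]; print("t",round(o["time_s"],2),"pos",p.round(4),"w",round(o["grip_width"]*1000,1),"F",o["force"].round(1),"tilt",M[:,0].round(3),"z",M[:,2].round(3))
for a in sys.argv[1:]:
    t=np.array([float(x) for x in a.split(",")])
    print(a,"shift mm",(M.T@(t-p)*1000).round(1), "dist",round(np.linalg.norm(t-p)*1000), "from prev", )
E
python3 go.py .55,.2,.24 .427,-.223,.2
```

```text
t 1.35 pos [0.2398 0.6042 0.2396] w 87.0 F [ 0.7  0.2 -0.1] tilt [ 0.  0. -1.] z [0.369 0.929 0.   ]
.55,.2,.24 shift mm [-4.000e-01 -4.374e+02 -2.613e+02] dist 510 from prev
.427,-.223,.2 shift mm [  39.5 -479.1 -699.8] dist 849 from prev
```

```bash
python3 -m pendant '[[87,[0,-437,-261],[0,0,0]],[87,[0,-437,-261],[0,0,0]],[87,[0,-437,-261],[0,0,0]],[87,[0,-437,-261],[0,0,0]],[87,[0,-437,-261],[0,0,0]],[87,[0,-437,-261],[0,0,0]],[87,[0,-437,-261],[0,0,0]],[87,[0,-437,-261],[0,0,0]],[87,[0,-437,-261],[0,0,0]],[87,[0,-437,-261],[0,0,0]]]' 15; python3 go.py .427,-.223,.2 .427,-.223,.09
```

```text
time_s: 2.18
tool_pos: [0.4944, 0.2719, 0.24]
tool_rot: [-21.8, 89.9, 46.6]
force: [0.3, 0.5, 1.0]
grip_width: 0.0866
t 2.18 pos [0.4944 0.2719 0.24  ] w 86.6 F [0.3 0.5 1. ] tilt [ 0.001  0.001 -1.   ] z [0.369 0.93  0.001]
.427,-.223,.2 shift mm [  39.6 -119.8 -484.9] dist 501 from prev
.427,-.223,.09 shift mm [ 149.6 -119.8 -485. ] dist 521 from prev
```

```bash
python3 -m pendant '[[87,[0,-120,-485],[0,0,0]],[87,[0,-120,-485],[0,0,0]],[87,[0,-120,-485],[0,0,0]],[87,[0,-120,-485],[0,0,0]],[87,[0,-120,-485],[0,0,0]],[87,[0,-120,-485],[0,0,0]],[87,[0,-120,-485],[0,0,0]],[87,[0,-120,-485],[0,0,0]],[87,[0,-120,-485],[0,0,0]],[87,[0,-120,-485],[0,0,0]]]'; python3 go.py .427,-.223,.2
```

```text
time_s: 3.02
tool_pos: [0.4367, -0.1412, 0.24]
tool_rot: [-42.8, 89.9, 25.6]
force: [1.0, 0.3, -0.2]
grip_width: 0.087
t 3.02 pos [ 0.4367 -0.1412  0.24  ] w 87.0 F [ 1.   0.3 -0.2] tilt [ 0.002  0.001 -1.   ] z [0.369 0.93  0.001]
.427,-.223,.2 shift mm [ 39.9 -21.1 -79.7] dist 92 from prev
```

```bash
python3 -m pendant '[[87,[0,0,-50],[0,0,0]],[87,[0,0,-50],[0,0,0]],[87,[0,0,-50],[0,0,0]],[87,[0,0,-50],[0,0,0]]]'; python3 go.py .427,-.223,.2
```

```text
time_s: 3.35
tool_pos: [0.419, -0.1853, 0.2397]
tool_rot: [-15.8, 89.9, 52.5]
force: [0.2, 1.0, 0.0]
grip_width: 0.0867
t 3.35 pos [ 0.419  -0.1853  0.2397] w 86.7 F [0.2 1.  0. ] tilt [ 0.001  0.001 -1.   ] z [0.37  0.929 0.001]
.427,-.223,.2 shift mm [ 39.7 -21.4 -32.1] dist 55 from prev
```

```bash
python3 -m pendant '[[87,[20,-21,-32],[0,0,0]],[87,[20,-21,-32],[0,0,0]],[87,[20,-21,-32],[0,0,0]]]'; python3 go.py .427,-.223,.09; python3 - <<'E'
from h import *
r=optics.read_camera("wrist"); cv2.imwrite("pics/w1.png",r["image"]); W=cloud(r)
for c,z0,z1 in [((.427,-.223),.098,.112),((.427,-.223),.058,.075)]:
    s=(np.hypot(W[...,0]-c[0],W[...,1]-c[1])<.045)&(W[...,2]>z0)&(W[...,2]<z1);p=W[s]
    print(len(p),p.mean(0) if len(p) else 0,cv2.minEnclosingCircle((p[:,:2]*1000).astype(np.float32)) if len(p) else 0)
E
```

```text
time_s: 3.6
tool_pos: [0.4267, -0.2224, 0.2185]
tool_rot: [116.3, 89.9, -175.3]
force: [-0.7, 0.8, -0.1]
grip_width: 0.0867
t 3.6 pos [ 0.4267 -0.2224  0.2185] w 86.7 F [-0.7  0.8 -0.1] tilt [-0.002 -0.    -1.   ] z [ 0.369  0.93  -0.001]
.427,-.223,.09 shift mm [128.5  -0.8  -0.3] dist 128 from prev
1482 [ 0.42630607 -0.22189241  0.10436132] ((427.1549987792969, -222.19888305664062), 19.033058166503906)
642 [ 0.41344655 -0.21928389  0.0674464 ] ((426.12335205078125, -222.2960662841797), 26.699907302856445)
```

View pics/w1.png

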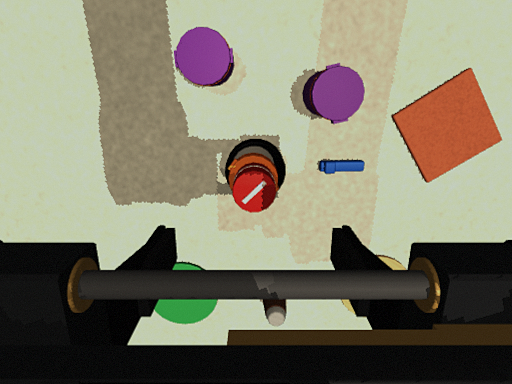

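The wrist picture shows the red timer with its white pointer at (253,190), on the orange-capped canister in the black dish. The purple look-alikes at (203,55) and (333,93) stand well clear. I'll descend to it now.

```bash
python3 -m pendant '[[87,[35,0,0],[0,0,0]],[87,[70,0,0],[0,0,0]],[87,[100,0,0],[0,0,0]],[87,[118,0,0],[0,0,0]],[87,[126,0,0],[0,0,0]],[87,[128,0,0],[0,0,0]],[87,[128,0,0],[0,0,0]]]'; python3 go.py .427,-.222,.09
```

```text
time_s: 4.23
tool_pos: [0.4274, -0.2222, 0.092]
tool_rot: [-38.2, 90.0, 30.3]
force: [0.4, -0.1, 0.5]
grip_width: 0.087
t 4.23 pos [ 0.4274 -0.2222  0.092 ] w 87.0 F [ 0.4 -0.1  0.5] tilt [ 0.  0. -1.] z [0.367 0.93  0.   ]
.427,-.222,.09 shift mm [2.  0.4 0. ] dist 2 from prev
```

Then close, and lift slightly.

```bash
python3 -m pendant '[[36,[2,0,0],[0,0,0]],[30,[2,0,0],[0,0,0]],[30,[2,0,0],[0,0,0]],[30,[2,0,0],[0,0,0]],[30,[2,0,0],[0,0,0]],[30,[2,0,0],[0,0,0]],[30,[2,0,0],[0,0,0]],[30,[2,0,0],[0,0,0]]]' 15; python3 go.py
```

```text
time_s: 4.9
tool_pos: [0.4266, -0.2232, 0.0896]
tool_rot: [-36.1, 90.0, 32.2]
force: [-0.3, -0.4, 0.7]
grip_width: 0.0418
t 4.9 pos [ 0.4266 -0.2232  0.0896] w 41.8 F [-0.3 -0.4  0.7] tilt [ 0.  0. -1.] z [0.369 0.929 0.   ]
```

```bash
python3 -m pendant '[[30,[-5,0,0],[0,0,0]],[30,[-20,0,0],[0,0,0]],[30,[-50,0,0],[0,0,0]],[30,[-80,0,0],[0,0,0]],[30,[-80,0,0],[0,0,0]]]'; python3 go.py .395,.222,.16
```

```text
time_s: 5.32
tool_pos: [0.4297, -0.2249, 0.175]
tool_rot: [-80.1, 89.5, -11.8]
force: [1.9, -0.9, -0.7]
grip_width: 0.0376
t 5.32 pos [ 0.4297 -0.2249  0.175 ] w 37.6 F [ 1.9 -0.9 -0.7] tilt [ 0.009 -0.002 -1.   ] z [0.369 0.929 0.002]
.395,.222,.16 shift mm [ 13.9 197.4 402.4] dist 448 from prev
```

```bash
python3 - <<'E'
from h import *
for c in ["wrist","scene"]:
    r=optics.read_camera(c); W=cloud(r)
    s=(np.hypot(W[...,0]-.4297,W[...,1]+.2249)<.03)&(W[...,2]>.1)&(W[...,2]<.25);
    im=r["image"].astype(int); red=s&(im[...,2]>1.8*im[...,1])&(im[...,2]>60)
    p=W[red]; print(c,len(p),p.min(0) if len(p) else 0,p.max(0) if len(p) else 0)
    cv2.imwrite(f"pics/{c}2.png",r["image"]) if c=="wrist" else crop(r,90,130,290,290,4,"scene2.png")
E
```

```text
wrist 3446 [ 0.40257294 -0.24189926  0.15174629] [ 0.44786921 -0.20637421  0.24570156]
scene 234 [ 0.41322438 -0.24444198  0.15309591] [ 0.44874737 -0.20974169  0.18644042]
```

View pics/scene2.png

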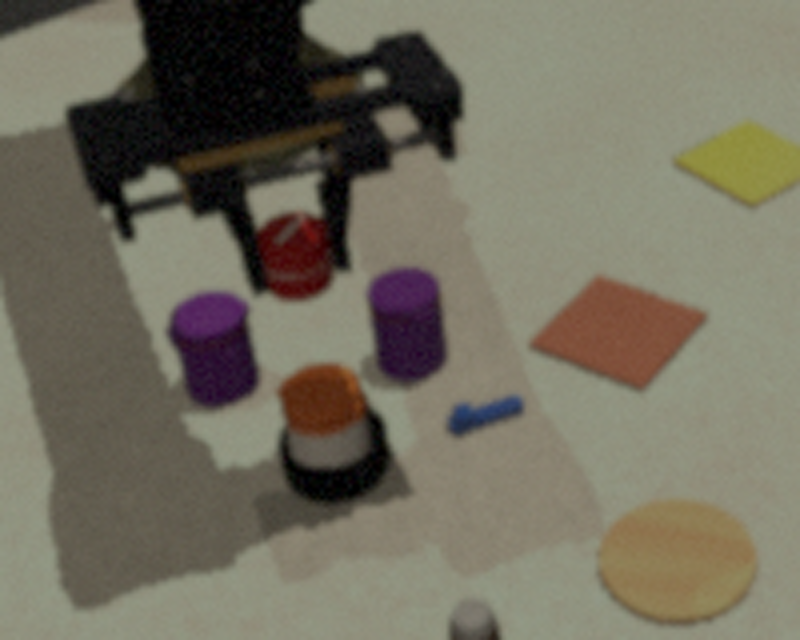

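View pics/wrist2.png

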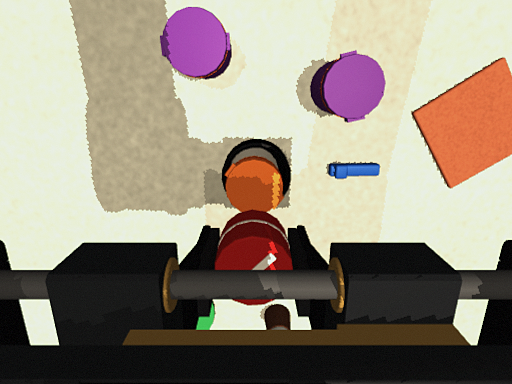

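```bash
python3 go.py .395,.222,.17
```

```text
t 5.42 pos [ 0.4274 -0.2234  0.1708] w 37.1 F [-0.9  0.1 -1.1] tilt [ 0.003  0.    -1.   ] z [0.369 0.93  0.001]
.395,.222,.17 shift mm [  0.7 194.4 402.1] dist 447 from prev
```

```bash
python3 -m pendant '[[30,[0,8,40],[0,0,0]],[30,[0,15,80],[0,0,0]],[30,[0,22,120],[0,0,0]],[30,[0,30,160],[0,0,0]],[30,[0,38,195],[0,0,0]],[30,[0,55,230],[0,0,0]],[30,[0,80,262],[0,0,0]],[30,[0,105,293],[0,0,0]],[30,[0,130,322],[0,0,0]],[30,[0,152,350],[0,0,0]]]'; python3 go.py .395,.222,.17
```

```text
time_s: 6.25
tool_pos: [0.4122, 0.1598, 0.1681]
tool_rot: [133.1, 89.8, -158.5]
force: [1.4, 0.1, -0.8]
grip_width: 0.0375
t 6.25 pos [0.4122 0.1598 0.1681] w 37.5 F [ 1.4  0.1 -0.8] tilt [-0.003 -0.001 -1.   ] z [ 0.368  0.93  -0.002]
.395,.222,.17 shift mm [-2.  38.9 51.5] dist 65 from prev
```

```bash
python3 -m pendant '[[30,[30,25,33],[0,0,0]],[30,[60,39,51],[0,0,0]],[30,[90,39,51],[0,0,0]],[30,[110,39,51],[0,0,0]],[30,[110,39,51],[0,0,0]],[30,[110,39,51],[0,0,0]]]'; python3 - <<'E'
from h import *
for c in ["wrist","scene"]:
    r=optics.read_camera(c); W=cloud(r)
    s=(np.hypot(W[...,0]-.395,W[...,1]-.222)<.035)&(W[...,2]>.012)&(W[...,2]<.25);
    im=r["image"].astype(int); red=s&(im[...,2]>2*im[...,1])&(im[...,2]>60)
    p=W[red]; print(c,len(p),p.min(0) if len(p) else 0,p.max(0) if len(p) else 0)
    y=(np.abs(W[...,2]-.006)<.006)&(np.hypot(W[...,0]-.395,W[...,1]-.222)<.08)&(im[...,1]>2.*im[...,0])
    print(cv2.minAreaRect((W[y][:,:2]*1000).astype(np.float32)))
    cv2.imwrite(f"pics/{c}3.png",r["image"]) if c=="wrist" else crop(r,200,90,360,220,5,"scene3.png")
E
python3 go.py .395,.222,.05
```

```text
time_s: 6.75
tool_pos: [0.3955, 0.2188, 0.0579]
tool_rot: [150.4, 89.7, -141.2]
force: [-0.8, -0.4, -0.4]
grip_width: 0.0372
wrist 3410 [0.36967782 0.20202716 0.03612861] [0.41415002 0.23713715 0.12840741]
((395.42633056640625, 224.90817260742188), (91.52999114990234, 90.60851287841797), 85.41493225097656)
scene 82 [0.38837346 0.19660948 0.04033706] [0.41665217 0.23199358 0.07224832]
((392.98919677734375, 219.24658203125), (75.75728607177734, 82.88212585449219), 0.9810965657234192)
t 6.85 pos [0.3978 0.22   0.0605] w 37.5 F [ 0.1 -0.7  0.1] tilt [ 0.001  0.001 -1.   ] z [0.37  0.929 0.001]
.395,.222,.05 shift mm [10.5  3.4  0.8] dist 11 from prev
```

View pics/scene3.png

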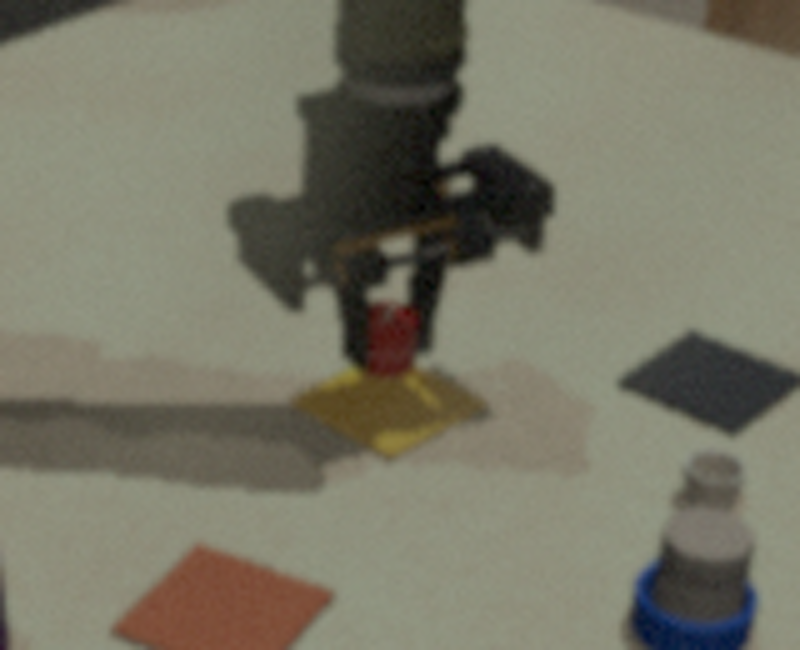

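View pics/wrist3.png

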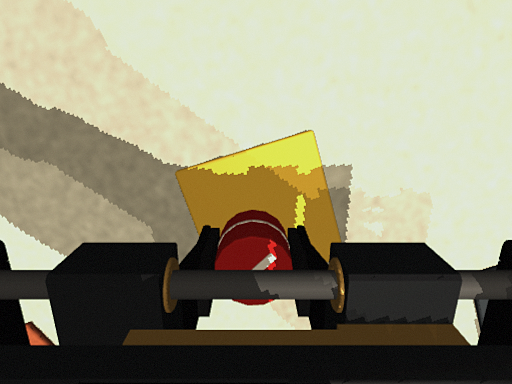

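```bash
python3 -m pendant '[[30,[15,4,2],[0,0,0]],[30,[27,4,2],[0,0,0]],[30,[30,4,2],[0,0,0]],[30,[31,4,2],[0,0,0]],[30,[31,4,2],[0,0,0]]]'; python3 go.py .395,.223,.028
```

```text
time_s: 7.27
tool_pos: [0.3949, 0.2235, 0.0296]
tool_rot: [-32.3, 89.9, 36.0]
force: [0.6, -1.4, 0.3]
grip_width: 0.0373
t 7.27 pos [0.3949 0.2235 0.0296] w 37.3 F [ 0.6 -1.4  0.3] tilt [ 0.002  0.001 -1.   ] z [0.37  0.929 0.002]
.395,.223,.028 shift mm [ 1.6 -0.3 -0.4] dist 2 from prev
```

```bash
python3 -m pendant '[[30,[1,0,0],[0,0,0]],[30,[2,0,0],[0,0,0]],[30,[2,0,0],[0,0,0]],[30,[2,0,0],[0,0,0]]]'; python3 go.py
```

```text
time_s: 7.6
tool_pos: [0.3952, 0.2237, 0.029]
tool_rot: [-27.7, 89.9, 40.6]
force: [-2.8, -2.6, 12.8]
grip_width: 0.0374
t 7.6 pos [0.3952 0.2237 0.029 ] w 37.4 F [-2.8 -2.6 12.8] tilt [ 0.001  0.001 -1.   ] z [0.369 0.929 0.002]
```

Contact shows as 12.8 N on the tool. I'll open the fingers and lift.

```bash
python3 -m pendant '[[42,[-0.5,0,0],[0,0,0]],[50,[-0.5,0,0],[0,0,0]],[70,[-0.5,0,0],[0,0,0]],[87,[-0.5,0,0],[0,0,0]],[87,[-0.5,0,0],[0,0,0]],[87,[-20,0,0],[0,0,0]],[87,[-60,0,0],[0,0,0]],[87,[-100,0,0],[0,0,0]],[87,[-100,0,0],[0,0,0]]]'; python3 - <<'E'
from h import *
for c in ["wrist","scene"]:
    r=optics.read_camera(c); W=cloud(r)
    s=(np.hypot(W[...,0]-.395,W[...,1]-.222)<.035)&(W[...,2]>.034)&(W[...,2]<.05);
    p=W[s]; print(c,len(p),p.mean(0),cv2.minEnclosingCircle((p[:,:2]*1000).astype(np.float32)))
cv2.imwrite("pics/s4.png",r["image"])
E
python3 go.py .427,-.222,.13
```

```text
time_s: 8.35
tool_pos: [0.3981, 0.2259, 0.1337]
tool_rot: [-31.5, 89.3, 36.8]
force: [1.0, 1.1, 0.8]
grip_width: 0.084
wrist 1779 [0.39455826 0.2238472  0.04224961] ((395.7853698730469, 223.38027954101562), 18.904027938842773)
scene 69 [0.39718326 0.21833949 0.0397011 ] ((394.88555908203125, 218.95278930664062), 20.62940216064453)
t 8.45 pos [0.3952 0.2242 0.1284] w 86.2 F [-0.1  0.8 -0.4] tilt [ 0.003  0.003 -1.   ] z [0.369 0.93  0.004]
.427,-.222,.13 shift mm [  -2.7 -194.1 -403. ] dist 447 from prev
```

View pics/s4.png

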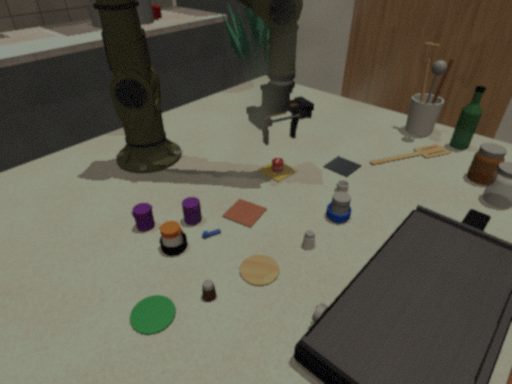

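```bash
python3 go.py .665,.154,.15
```

```text
t 8.45 pos [0.3952 0.2242 0.1284] w 86.2 F [-0.1  0.8 -0.4] tilt [ 0.003  0.003 -1.   ] z [0.369 0.93  0.004]
.665,.154,.15 shift mm [ -20.9 -276.7   34.3] dist 280 from prev
```

```bash
python3 -m pendant '[[87,[-21,-277,34],[0,0,0]],[87,[-21,-277,34],[0,0,0]],[87,[-21,-277,34],[0,0,0]],[87,[-21,-277,34],[0,0,0]],[87,[-21,-277,34],[0,0,0]],[87,[-21,-277,34],[0,0,0]],[87,[-21,-277,34],[0,0,0]],[87,[-21,-277,34],[0,0,0]],[87,[-21,-277,34],[0,0,0]]]'; python3 - <<'E'
from h import *
r=optics.read_camera("wrist"); cv2.imwrite("pics/w5.png",r["image"]); W=cloud(r)
s=(np.hypot(W[...,0]-.665,W[...,1]-.154)<.045)&(W[...,2]>.06)&(W[...,2]<.075);p=W[s]
print(len(p),p.mean(0),cv2.minEnclosingCircle((p[:,:2]*1000).astype(np.float32)))
E
python3 go.py .665,.154,.053
```

```text
time_s: 9.2
tool_pos: [0.6639, 0.1509, 0.1446]
tool_rot: [145.2, 89.7, -146.5]
force: [-0.3, -0.2, -0.2]
grip_width: 0.0868
3170 [0.66445484 0.15782265 0.06828127] ((665.7587890625, 157.4619903564453), 23.979923248291016)
t 9.25 pos [0.6627 0.1523 0.145 ] w 87.0 F [ 0.6  0.8 -0. ] tilt [-0.004 -0.001 -1.   ] z [ 0.37   0.929 -0.003]
.665,.154,.053 shift mm [92.  -1.8  2.6] dist 92 from prev
```

View pics/w5.png

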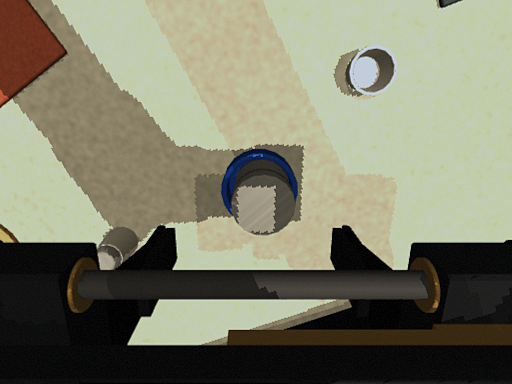

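```bash
python3 -m pendant '[[87,[35,-2,4],[0,0,0]],[87,[70,-2,4],[0,0,0]],[87,[85,-2,4],[0,0,0]],[87,[92,-2,4],[0,0,0]],[60,[92,-2,4],[0,0,0]],[42,[92,-2,4],[0,0,0]],[40,[92,-2,4],[0,0,0]],[40,[92,-2,4],[0,0,0]],[40,[92,-2,4],[0,0,0]],[40,[92,-2,4],[0,0,0]]]' 20; python3 -m pendant '[[40,[0,0,0],[0,0,0]],[40,[0,0,0],[0,0,0]],[40,[0,0,0],[0,0,0]],[40,[0,0,0],[0,0,0]]]'; python3 go.py
```

```text
time_s: 10.08
tool_pos: [0.6679, 0.1559, 0.0567]
tool_rot: [-45.9, 89.9, 22.5]
force: [-0.9, 0.6, 0.5]
grip_width: 0.0547
time_s: 10.42
tool_pos: [0.6677, 0.156, 0.0562]
tool_rot: [-38.3, 89.9, 30.0]
force: [0.0, 0.1, 2.9]
grip_width: 0.0466
t 10.42 pos [0.6677 0.156  0.0562] w 46.6 F [0.  0.1 2.9] tilt [ 0.001  0.001 -1.   ] z [0.369 0.929 0.001]
```

```bash
python3 -m pendant '[[40,[-10,0,0],[0,0,0]],[40,[-35,0,0],[0,0,0]],[40,[-75,0,0],[0,0,0]],[40,[-75,0,0],[0,0,0]]]'; python3 - <<'E'
from h import *
r=optics.read_camera("wrist"); cv2.imwrite("pics/w6.png",r["image"])
E
python3 go.py .551,-.3725,.13
```

```text
time_s: 10.75
tool_pos: [0.6714, 0.1562, 0.1388]
tool_rot: [-53.4, 89.3, 14.9]
force: [2.5, 1.2, 1.1]
grip_width: 0.0466
t 10.8 pos [0.6705 0.156  0.1361] w 46.6 F [-0.2 -0.5 -0.7] tilt [ 0.009  0.002 -1.   ] z [0.369 0.929 0.005]
.551,-.3725,.13 shift mm [   3.8  -84.  -535.3] dist 542 from prev
```

View pics/w6.png

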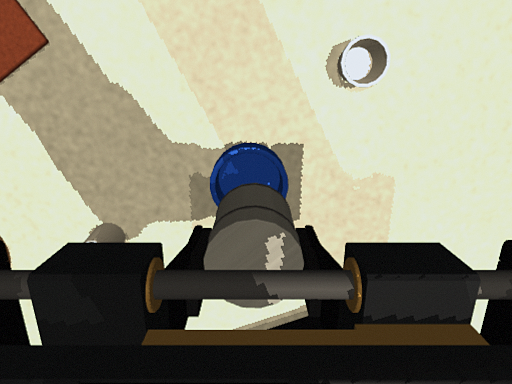

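The tin is held upright at (255,250) and the blue dish stayed put at (250,178). Next is the trip to the trivet.

```bash
python3 -m pendant '[[40,[0,-6,-38],[0,0,0]],[40,[0,-12,-76],[0,0,0]],[40,[0,-18,-115],[0,0,0]],[40,[0,-24,-153],[0,0,0]],[40,[0,-30,-191],[0,0,0]],[40,[0,-36,-229],[0,0,0]],[40,[0,-42,-268],[0,0,0]],[40,[0,-48,-306],[0,0,0]],[40,[0,-54,-344],[0,0,0]],[40,[0,-60,-382],[0,0,0]]]'; python3 go.py .551,-.3725,.13
```

```text
time_s: 11.63
tool_pos: [0.5808, -0.223, 0.1299]
tool_rot: [88.0, 89.9, 156.4]
force: [0.8, 0.2, -1.6]
grip_width: 0.0465
t 11.63 pos [ 0.5808 -0.223   0.1299] w 46.5 F [ 0.8  0.2 -1.6] tilt [-0.001  0.001 -1.   ] z [0.369 0.929 0.   ]
.551,-.3725,.13 shift mm [  -0.2  -27.5 -150. ] dist 152 from prev
```

```bash
python3 -m pendant '[[40,[0,-7,-38],[0,0,0]],[40,[0,-14,-76],[0,0,0]],[40,[0,-21,-114],[0,0,0]],[40,[0,-26,-140],[0,0,0]],[40,[10,-28,-150],[0,0,0]],[40,[40,-28,-150],[0,0,0]],[40,[40,-28,-150],[0,0,0]]]'; python3 - <<'E'
from h import *
for c in ["wrist","scene"]:
    r=optics.read_camera(c); cv2.imwrite(f"pics/{c}7.png",r["image"]) if c=="wrist" else crop(r,90,190,290,340,4,"scene7.png"); W=cloud(r)
    im=r["image"].astype(int)
    y=(np.abs(W[...,2]-.006)<.006)&(np.hypot(W[...,0]-.55,W[...,1]+.373)<.06)&(im[...,1]>1.5*im[...,2])
    print(c,y.sum(),cv2.minEnclosingCircle((W[y][:,:2]*1000).astype(np.float32)))
    s=(np.hypot(W[...,0]-.551,W[...,1]+.3725)<.04)&(W[...,2]>.012)&(W[...,2]<.06); print(W[s].min(0),W[s].max(0))
E
python3 go.py .5515,-.3725,.057
```

```text
time_s: 12.22
tool_pos: [0.5491, -0.3694, 0.0844]
tool_rot: [80.4, 89.4, 148.6]
force: [-1.7, 2.1, -2.8]
grip_width: 0.0466
wrist 5066 ((550.6067504882812, -371.6455993652344), 45.478248596191406)
[ 0.52229777 -0.3893483   0.03494589] [ 0.55134695 -0.34429166  0.05998816]
scene 1007 ((552.088623046875, -373.5162048339844), 44.52579879760742)
[ 0.54052976 -0.39274596  0.03486103] [ 0.57181919 -0.34661998  0.05978872]
t 12.32 pos [ 0.5521 -0.369   0.0885] w 46.6 F [ 0.5 -0.1 -1.1] tilt [-0.004  0.003 -1.   ] z [0.368 0.93  0.002]
.5515,-.3725,.057 shift mm [31.5 -0.9 -3.6] dist 32 from prev
```

View pics/scene7.png

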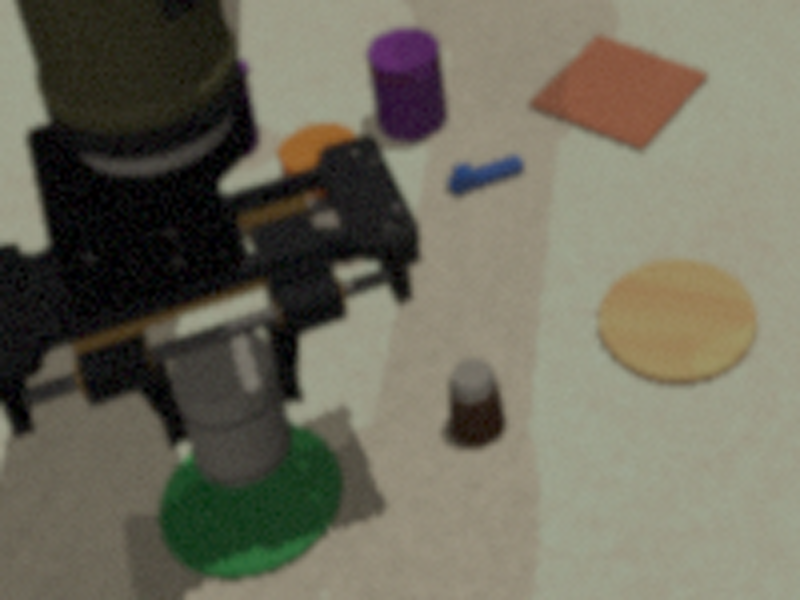

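View pics/wrist7.png

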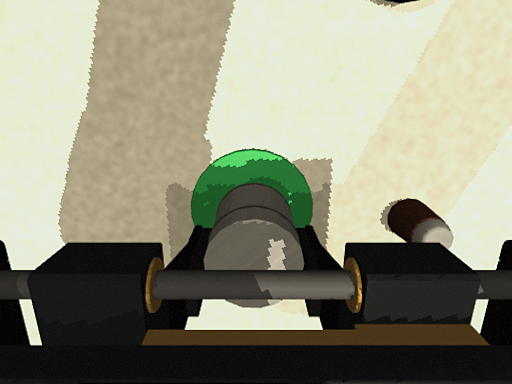

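```bash
python3 -m pendant '[[40,[20,-1,-4],[0,0,0]],[40,[27,-1,-4],[0,0,0]],[40,[28,-1,-4],[0,0,0]],[40,[28,-1,-4],[0,0,0]],[40,[28,-1,-4],[0,0,0]]]';python3 go.py .5515,-.3725,.057
```

```text
time_s: 12.73
tool_pos: [0.5532, -0.3749, 0.0636]
tool_rot: [-81.2, 89.9, -12.8]
force: [0.4, -0.6, -0.8]
grip_width: 0.0465
t 12.73 pos [ 0.5532 -0.3749  0.0636] w 46.5 F [ 0.4 -0.6 -0.8] tilt [ 0.001 -0.    -1.   ] z [0.368 0.93  0.   ]
.5515,-.3725,.057 shift mm [6.6 2.4 1.7] dist 7 from prev
```

```bash
python3 -m pendant '[[40,[3,2,2],[0,0,0]],[40,[4,2,2],[0,0,0]],[40,[5,2,2],[0,0,0]],[40,[5,2,2],[0,0,0]],[40,[5,2,2],[0,0,0]]]';python3 go.py .5515,-.3725,.057
```

```text
time_s: 13.15
tool_pos: [0.5512, -0.3727, 0.0576]
tool_rot: [-38.6, 90.0, 29.8]
force: [-0.4, -0.4, -0.9]
grip_width: 0.0463
t 13.15 pos [ 0.5512 -0.3727  0.0576] w 46.3 F [-0.4 -0.4 -0.9] tilt [ 0.  0. -1.] z [0.369 0.93  0.   ]
.5515,-.3725,.057 shift mm [ 0.6 -0.2  0.3] dist 1 from prev
```

```bash
python3 -m pendant '[[40,[1,0,0],[0,0,0]],[40,[2,0,0],[0,0,0]],[40,[2,0,0],[0,0,0]],[40,[2,0,0],[0,0,0]]]';python3 go.py .5515,-.3725,.057
```

```text
time_s: 13.48
tool_pos: [0.5513, -0.3729, 0.0562]
tool_rot: [-75.3, 90.0, -7.0]
force: [-0.9, 0.6, 3.0]
grip_width: 0.0466
t 13.48 pos [ 0.5513 -0.3729  0.0562] w 46.6 F [-0.9  0.6  3. ] tilt [ 0. -0. -1.] z [0.369 0.929 0.   ]
.5515,-.3725,.057 shift mm [-0.8  0.   0.4] dist 1 from prev
```

```bash
python3 -m pendant '[[50,[0,0,0],[0,0,0]],[60,[0,0,0],[0,0,0]],[75,[0,0,0],[0,0,0]],[75,[0,0,0],[0,0,0]],[75,[-20,0,0],[0,0,0]],[80,[-60,0,0],[0,0,0]],[87,[-85,0,0],[0,0,0]],[87,[-85,0,0],[0,0,0]]]'; python3 - <<'E'
from h import *
for c in ["wrist","scene"]:
    r=optics.read_camera(c); W=cloud(r)
    s=(np.hypot(W[...,0]-.551,W[...,1]+.373)<.04)&(W[...,2]>.06)&(W[...,2]<.075);
    p=W[s]; print(c,len(p),p.mean(0),cv2.minEnclosingCircle((p[:,:2]*1000).astype(np.float32)))
E
python3 go.py .427,-.222,.14
```

```text
time_s: 14.15
tool_pos: [0.5541, -0.3753, 0.1471]
tool_rot: [-98.5, 89.4, -30.2]
force: [1.2, -0.3, 1.3]
grip_width: 0.0835
wrist 3149 [ 0.54794965 -0.37156168  0.06834129] ((548.9754028320312, -372.4580383300781), 24.273834228515625)
scene 435 [ 0.55090623 -0.37452268  0.06662921] ((548.6453857421875, -372.8995666503906), 25.17758560180664)
t 14.25 pos [ 0.5519 -0.3732  0.1418] w 85.9 F [ 0.1  0.9 -1.2] tilt [ 0.003 -0.001 -1.   ] z [ 0.369  0.929 -0.   ]
.427,-.222,.14 shift mm [  1.4 171.9  94.4] dist 196 from prev
```

Tin stands upright within about 3 mm of the trivet centre. Canister next.

```bash
python3 -m pendant '[[87,[0,35,19],[0,0,0]],[87,[0,70,38],[0,0,0]],[87,[0,105,58],[0,0,0]],[87,[0,140,77],[0,0,0]],[87,[0,165,91],[0,0,0]],[87,[0,172,94],[0,0,0]],[87,[0,172,94],[0,0,0]],[87,[0,172,94],[0,0,0]]]'; python3 - <<'E'
from h import *
r=optics.read_camera("wrist"); cv2.imwrite("pics/w8.png",r["image"]); W=cloud(r)
s=(np.hypot(W[...,0]-.427,W[...,1]+.222)<.045)&(W[...,2]>.06)&(W[...,2]<.075);p=W[s]
print(len(p),p.mean(0),cv2.minEnclosingCircle((p[:,:2]*1000).astype(np.float32)))
E
python3 go.py .427,-.222,.053
```

```text
time_s: 14.92
tool_pos: [0.4262, -0.222, 0.1402]
tool_rot: [-97.5, 90.0, -29.1]
force: [0.0, 0.8, 0.9]
grip_width: 0.087
3383 [ 0.42444844 -0.22211818  0.068111  ] ((426.606201171875, -222.9514923095703), 27.167680740356445)
t 14.97 pos [ 0.4266 -0.2228  0.1404] w 86.9 F [-0.3 -0.3 -0.4] tilt [ 0.    -0.001 -1.   ] z [ 0.369  0.929 -0.001]
.427,-.222,.053 shift mm [87.4 -0.   0.9] dist 87 from prev
```

View pics/w8.png

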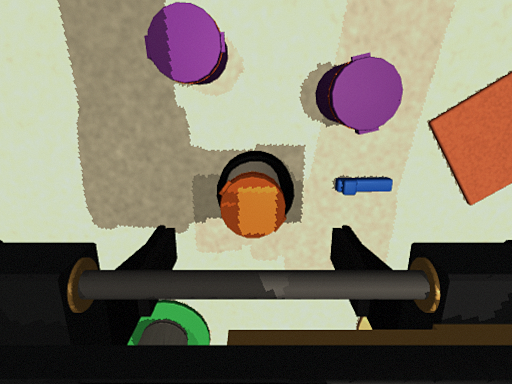

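```bash
python3 -m pendant '[[87,[35,0,0],[0,0,0]],[87,[70,0,0],[0,0,0]],[87,[84,0,0],[0,0,0]],[87,[89,0,0],[0,0,0]],[60,[89,0,0],[0,0,0]],[42,[89,0,0],[0,0,0]],[40,[89,0,0],[0,0,0]],[40,[89,0,0],[0,0,0]],[40,[89,0,0],[0,0,0]],[40,[89,0,0],[0,0,0]]]' 15; python3 -m pendant '[[40,[0,0,0],[0,0,0]],[40,[0,0,0],[0,0,0]],[40,[0,0,0],[0,0,0]],[40,[0,0,0],[0,0,0]]]'; python3 go.py
```

```text
time_s: 15.8
tool_pos: [0.4267, -0.222, 0.0524]
tool_rot: [-74.0, 89.9, -5.6]
force: [0.3, -0.6, 0.2]
grip_width: 0.0549
time_s: 16.13
tool_pos: [0.4264, -0.222, 0.0521]
tool_rot: [-70.7, 90.0, -2.3]
force: [-1.0, -0.6, 5.6]
grip_width: 0.0475
t 16.13 pos [ 0.4264 -0.222   0.0521] w 47.5 F [-1.  -0.6  5.6] tilt [ 0.001 -0.    -1.   ] z [0.369 0.93  0.   ]
```

```bash
python3 -m pendant '[[40,[-10,0,0],[0,0,0]],[40,[-35,0,0],[0,0,0]],[40,[-75,0,0],[0,0,0]],[40,[-75,0,0],[0,0,0]]]'; python3 - <<'E'
from h import *
r=optics.read_camera("wrist"); cv2.imwrite("pics/w9.png",r["image"])
E
python3 go.py .632,-.1372,.125
```

```text
time_s: 16.47
tool_pos: [0.4296, -0.2238, 0.133]
tool_rot: [-84.4, 89.4, -16.0]
force: [1.8, -0.9, -0.6]
grip_width: 0.0469
t 16.52 pos [ 0.4286 -0.223   0.1305] w 47.2 F [-0.7 -0.3 -1.7] tilt [ 0.007 -0.002 -1.   ] z [0.369 0.929 0.001]
.632,-.1372,.125 shift mm [   6.9 -157.4  154.8] dist 221 from prev
```

View pics/w9.png

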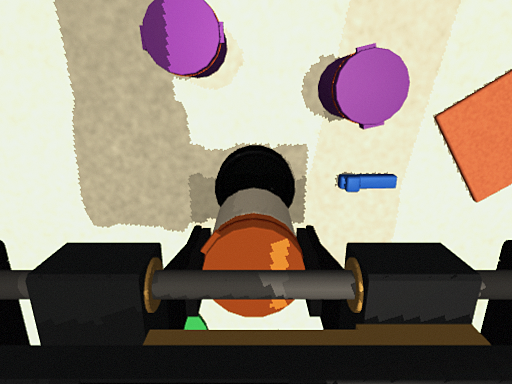

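The canister is held upright at (253,250) and the black dish stayed put at (255,180).

```bash
python3 -m pendant '[[40,[0,-26,26],[0,0,0]],[40,[0,-52,51],[0,0,0]],[40,[0,-78,77],[0,0,0]],[40,[0,-105,103],[0,0,0]],[40,[0,-130,128],[0,0,0]],[40,[0,-150,147],[0,0,0]],[40,[0,-157,155],[0,0,0]],[40,[30,-157,155],[0,0,0]],[40,[40,-157,155],[0,0,0]],[40,[40,-157,155],[0,0,0]]]'; python3 - <<'E'
from h import *
for c in ["wrist","scene"]:
    r=optics.read_camera(c); W=cloud(r)
    if c=="wrist": cv2.imwrite("pics/w10.png",r["image"])
    hsv=cv2.cvtColor(r["image"],cv2.COLOR_BGR2HSV)
    y=(np.abs(W[...,2]-.005)<.006)&(np.hypot(W[...,0]-.632,W[...,1]+.137)<.06)&(hsv[...,1]>80)
    print(c,y.sum(),cv2.minEnclosingCircle((W[y][:,:2]*1000).astype(np.float32)))
    s=(np.hypot(W[...,0]-.632,W[...,1]+.137)<.04)&(W[...,2]>.014)&(W[...,2]<.06); print(W[s].min(0),W[s].max(0))
E
python3 go.py .632,-.1372,.056
```

```text
time_s: 17.35
tool_pos: [0.6251, -0.1355, 0.0821]
tool_rot: [107.0, 89.5, 175.3]
force: [-0.6, 0.6, -1.3]
grip_width: 0.0475
wrist 4756 ((633.9107666015625, -136.43287658691406), 46.887088775634766)
[ 0.60041614 -0.15173294  0.03741854] [ 0.6223485  -0.11166328  0.05996366]
scene 801 ((633.0280151367188, -134.75563049316406), 48.928871154785156)
[ 0.61001162 -0.16187396  0.0377258 ] [ 0.64945469 -0.1278605   0.05986578]
t 17.45 pos [ 0.6276 -0.1365  0.0859] w 47.1 F [ 1.1  0.3 -0.3] tilt [-0.003  0.    -1.   ] z [ 0.37   0.929 -0.001]
.632,-.1372,.056 shift mm [29.9 -4.4  1. ] dist 30 from prev
```

View pics/w10.png

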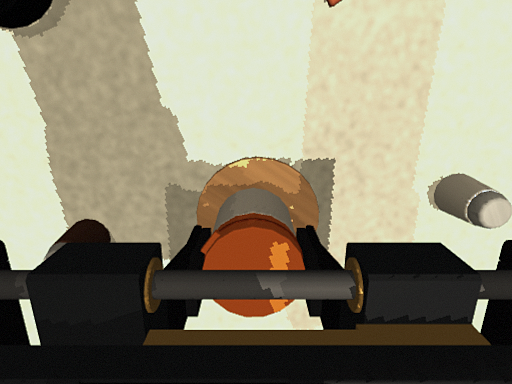

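```bash
python3 -m pendant '[[40,[20,-5,2],[0,0,0]],[40,[27,-5,2],[0,0,0]],[40,[29,-5,2],[0,0,0]],[40,[29,-5,2],[0,0,0]],[40,[29,-5,2],[0,0,0]]]';python3 go.py .633,-.137,.052
```

```text
time_s: 17.87
tool_pos: [0.6346, -0.136, 0.0585]
tool_rot: [-69.5, 90.0, -1.1]
force: [0.1, 0.3, -0.6]
grip_width: 0.0471
t 17.87 pos [ 0.6346 -0.136   0.0585] w 47.1 F [ 0.1  0.3 -0.6] tilt [ 0.001 -0.    -1.   ] z [0.369 0.929 0.   ]
.633,-.137,.052 shift mm [ 6.5  1.1 -1.5] dist 7 from prev
```

```bash
python3 -m pendant '[[40,[3,1,-1],[0,0,0]],[40,[4,1,-1],[0,0,0]],[40,[5,1,-1],[0,0,0]],[40,[6,1,-1],[0,0,0]],[40,[6,1,-1],[0,0,0]]]';python3 go.py .633,-.137,.052
```

```text
time_s: 18.28
tool_pos: [0.6333, -0.1363, 0.0522]
tool_rot: [-33.9, 90.0, 34.5]
force: [-2.5, -0.1, 3.2]
grip_width: 0.0468
t 18.28 pos [ 0.6333 -0.1363  0.0522] w 46.8 F [-2.5 -0.1  3.2] tilt [ 0.  0. -1.] z [0.369 0.929 0.   ]
.633,-.137,.052 shift mm [ 0.2  0.  -0.7] dist 1 from prev
```

```bash
python3 -m pendant '[[50,[0.5,0,0],[0,0,0]],[60,[0.5,0,0],[0,0,0]],[75,[0,0,0],[0,0,0]],[75,[0,0,0],[0,0,0]],[75,[-20,0,0],[0,0,0]],[80,[-60,0,0],[0,0,0]],[87,[-85,0,0],[0,0,0]],[87,[-85,0,0],[0,0,0]]]'; python3 - <<'E'
from h import *
for c in ["wrist","scene"]:
    r=optics.read_camera(c); W=cloud(r)
    s=(np.hypot(W[...,0]-.633,W[...,1]+.137)<.04)&(W[...,2]>.06)&(W[...,2]<.075);
    p=W[s]; print(c,len(p),p.mean(0),cv2.minEnclosingCircle((p[:,:2]*1000).astype(np.float32)))
r=optics.read_camera("wrist");cv2.imwrite("pics/w11.png",r["image"])
E
python3 go.py .427,-.222,.14
```

```text
time_s: 18.95
tool_pos: [0.637, -0.1375, 0.1432]
tool_rot: [-75.7, 89.4, -7.3]
force: [1.2, -0.4, 0.3]
grip_width: 0.0836
wrist 3358 [ 0.63157214 -0.13568388  0.068113  ] ((633.7366333007812, -136.339111328125), 26.829025268554688)
scene 311 [ 0.6342159  -0.13983102  0.06629139] ((633.4573974609375, -139.2295684814453), 26.27931022644043)
t 19.1 pos [ 0.633  -0.1361  0.1363] w 85.8 F [-0.   0.2 -0.6] tilt [-0.  0. -1.] z [0.369 0.93  0.   ]
.427,-.222,.14 shift mm [  -3.7  159.8 -155.9] dist 223 from prev
```

View pics/w11.png

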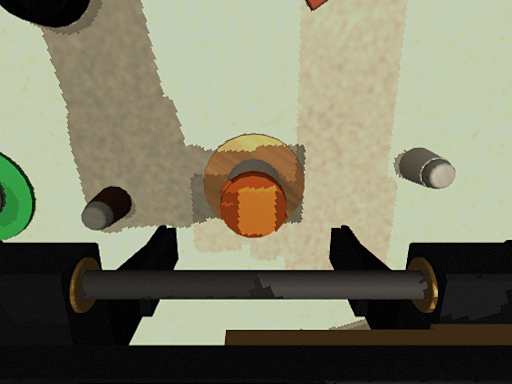

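The canister stands centred on the coaster at (253,205). Black dish next.

```bash
python3 -m pendant '[[87,[-3,26,-26],[0,0,0]],[87,[-3,52,-51],[0,0,0]],[87,[-3,78,-77],[0,0,0]],[87,[-3,105,-103],[0,0,0]],[87,[-3,130,-128],[0,0,0]],[87,[-3,152,-148],[0,0,0]],[87,[-3,160,-156],[0,0,0]],[87,[-3,160,-156],[0,0,0]]]'; python3 - <<'E'
from h import *
r=optics.read_camera("wrist"); cv2.imwrite("pics/w12.png",r["image"]); W=cloud(r)
for z0,z1 in [(.026,.036)]:
    s=(np.hypot(W[...,0]-.427,W[...,1]+.222)<.05)&(W[...,2]>z0)&(W[...,2]<z1);p=W[s]
    print(len(p),p.mean(0),cv2.minEnclosingCircle((p[:,:2]*1000).astype(np.float32)))
E
python3 go.py .427,-.222,.1
```

```text
time_s: 19.77
tool_pos: [0.4238, -0.2231, 0.1383]
tool_rot: [77.5, 89.8, 145.6]
force: [0.1, -0.0, -0.4]
grip_width: 0.0868
1420 [ 0.42567639 -0.22084339  0.02999565] ((426.2358093261719, -221.3173828125), 32.94722366333008)
t 19.82 pos [ 0.4262 -0.2221  0.1388] w 86.9 F [ 0.4  1.2 -0.7] tilt [-0.     0.001 -1.   ] z [0.37  0.929 0.001]
.427,-.222,.1 shift mm [38.8 -0.7  0.3] dist 39 from prev
```

View pics/w12.png

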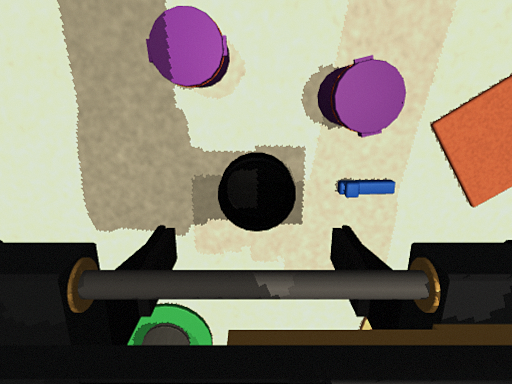

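```bash
python3 -m pendant '[[87,[35,0,0],[0,0,0]],[87,[70,0,0],[0,0,0]],[87,[95,0,0],[0,0,0]],[87,[108,0,0],[0,0,0]],[87,[114,0,0],[0,0,0]],[87,[114,0,0],[0,0,0]]]' 20; python3 go.py .4263,-.2214,.023
```

```text
time_s: 20.32
tool_pos: [0.4271, -0.221, 0.0238]
tool_rot: [106.5, 89.8, 175.0]
force: [0.8, 0.3, -0.2]
grip_width: 0.0872
t 20.32 pos [ 0.4271 -0.221   0.0238] w 87.2 F [ 0.8  0.3 -0.2] tilt [-0.003  0.    -1.   ] z [ 0.367  0.93  -0.001]
.4263,-.2214,.023 shift mm [ 0.8  0.6 -0.7] dist 1 from prev
```

```bash
python3 -m pendant '[[60,[0,0,0],[0,0,0]],[60,[0,0,0],[0,0,0]],[60,[0,0,0],[0,0,0]],[60,[0,0,0],[0,0,0]],[60,[0,0,0],[0,0,0]],[60,[0,0,0],[0,0,0]],[60,[0,0,0],[0,0,0]]]'; python3 go.py
```

```text
time_s: 20.9
tool_pos: [0.4279, -0.2224, 0.0265]
tool_rot: [-71.6, 89.9, -3.3]
force: [-0.7, 0.5, 5.7]
grip_width: 0.0667
t 20.9 pos [ 0.4279 -0.2224  0.0265] w 66.7 F [-0.7  0.5  5.7] tilt [ 0.002 -0.    -1.   ] z [0.369 0.93  0.001]
```

```bash
python3 -m pendant '[[60,[0,0,0],[0,0,0]],[60,[0,0,0],[0,0,0]],[60,[-10,0,0],[0,0,0]],[60,[-30,0,0],[0,0,0]],[60,[-60,0,0],[0,0,0]],[60,[-60,0,0],[0,0,0]],[60,[-60,0,0],[0,0,0]]]' 25; python3 - <<'E'
from h import *
r=optics.read_camera("wrist"); cv2.imwrite("pics/w13.png",r["image"])
E
python3 go.py .4645,-.0065,.085
```

```text
time_s: 21.48
tool_pos: [0.4279, -0.2226, 0.0871]
tool_rot: [-75.9, 89.8, -7.6]
force: [-0.0, 0.2, -2.0]
grip_width: 0.0664
t 21.53 pos [ 0.4268 -0.2221  0.0858] w 66.2 F [-0.6 -1.6 -1.8] tilt [ 0.001  0.    -1.   ] z [0.369 0.929 0.001]
.4645,-.0065,.085 shift mm [  0.9  44.5 214.3] dist 219 from prev
```

View pics/w13.png

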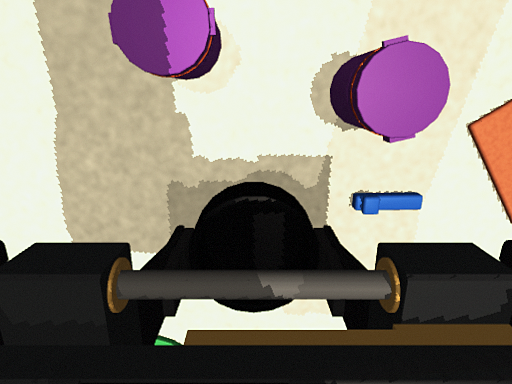

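```bash
python3 -m pendant '[[60,[-25,-15,15],[0,0,0]],[60,[-30,-10,50],[0,0,0]],[60,[-30,-5,88],[0,0,0]],[60,[-30,5,126],[0,0,0]],[60,[-30,20,162],[0,0,0]],[60,[-30,35,195],[0,0,0]],[60,[-15,44,214],[0,0,0]],[60,[20,44,214],[0,0,0]],[60,[30,44,214],[0,0,0]],[60,[30,44,214],[0,0,0]]]'; python3 - <<'E'
from h import *
for c in ["wrist","scene"]:
    r=optics.read_camera(c); W=cloud(r)
    if c=="wrist": cv2.imwrite("pics/w14.png",r["image"])
    else: crop(r,150,130,350,280,4,"s14.png")
    hsv=cv2.cvtColor(r["image"],cv2.COLOR_BGR2HSV)
    y=(np.abs(W[...,2]-.005)<.006)&(np.hypot(W[...,0]-.4645,W[...,1]+.0065)<.08)&(hsv[...,1]>100)&(hsv[...,0]<15)
    print(c,y.sum(),cv2.minAreaRect((W[y][:,:2]*1000).astype(np.float32)))
    s=(np.hypot(W[...,0]-.4645,W[...,1]+.0065)<.05)&(W[...,2]>.014)&(W[...,2]<.06)&(hsv[...,2]<60); print(W[s].min(0),W[s].max(0))
E
python3 go.py .4645,-.0065,.031
```

```text
time_s: 22.37
tool_pos: [0.4609, -0.0077, 0.0518]
tool_rot: [122.6, 89.5, -169.1]
force: [-1.6, -0.5, -0.3]
grip_width: 0.0666
wrist 6146 ((465.5108642578125, -7.482852935791016), (91.12730407714844, 94.16265106201172), 11.773491859436035)
[ 0.42592669 -0.04397891  0.02958252] [0.49106371 0.03512532 0.05999942]
scene 442 ((466.200439453125, -9.470985412597656), (90.6198959350586, 91.322998046875), 11.850202560424805)
[ 0.42918328 -0.05433023  0.02823015] [0.49374552 0.02405854 0.05950368]
t 22.47 pos [ 0.4644 -0.0083  0.0552] w 66.4 F [ 0.3 -0.8 -1.3] tilt [-0.002 -0.001 -1.   ] z [ 0.371  0.929 -0.001]
.4645,-.0065,.031 shift mm [24.2  0.5  1.7] dist 24 from prev
```

View pics/w14.png

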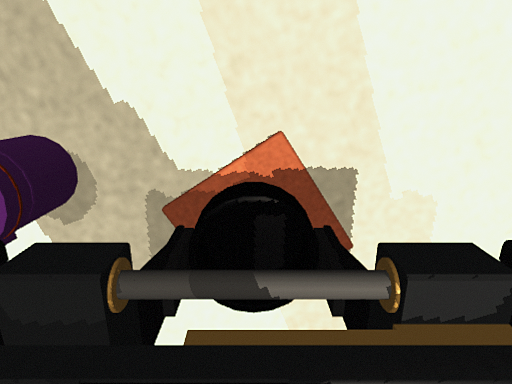

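View pics/s14.png

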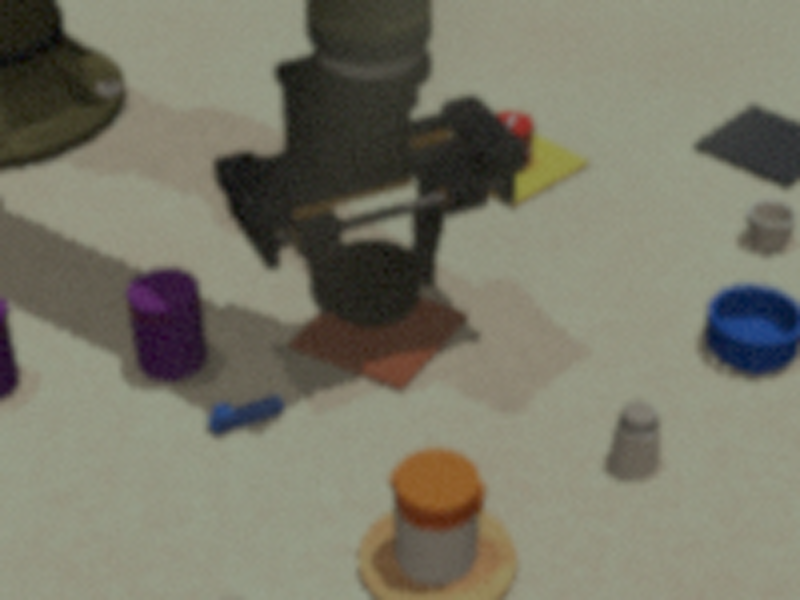

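```bash
python3 -m pendant '[[60,[12,0,1],[0,0,0]],[60,[15,0,1],[0,0,0]],[60,[17,0,1],[0,0,0]],[60,[17,0,1],[0,0,0]],[60,[17,0,1],[0,0,0]]]';python3 go.py .465,-.007,.032
```

```text
time_s: 22.88
tool_pos: [0.4659, -0.0066, 0.0393]
tool_rot: [-59.1, 89.9, 9.2]
force: [-0.8, -0.1, -1.3]
grip_width: 0.0662
t 22.88 pos [ 0.4659 -0.0066  0.0393] w 66.2 F [-0.8 -0.1 -1.3] tilt [ 0.001  0.    -1.   ] z [0.37  0.929 0.001]
.465,-.007,.032 shift mm [ 7.3  0.7 -0.7] dist 7 from prev
```

```bash
python3 -m pendant '[[60,[3,1,-1],[0,0,0]],[60,[4,1,-1],[0,0,0]],[60,[5,1,-1],[0,0,0]],[60,[6,1,-1],[0,0,0]],[60,[6.5,1,-1],[0,0,0]],[60,[6.5,1,-1],[0,0,0]]]';python3 go.py .465,-.007,.032
```

```text
time_s: 23.38
tool_pos: [0.4641, -0.0067, 0.0325]
tool_rot: [70.7, 90.0, 139.1]
force: [-2.6, -1.1, 4.6]
grip_width: 0.0664
t 23.38 pos [ 0.4641 -0.0067  0.0325] w 66.4 F [-2.6 -1.1  4.6] tilt [-0.  0. -1.] z [0.369 0.929 0.   ]
.465,-.007,.032 shift mm [ 0.5 -1.   0.1] dist 1 from prev
```

```bash
python3 -m pendant '[[70,[0.5,0,0],[0,0,0]],[80,[0.5,0,0],[0,0,0]],[87,[0,0,0],[0,0,0]],[87,[0,0,0],[0,0,0]],[87,[-10,0,0],[0,0,0]],[87,[-40,0,0],[0,0,0]],[87,[-80,0,0],[0,0,0]],[87,[-110,0,0],[0,0,0]],[87,[-110,0,0],[0,0,0]]]'; python3 - <<'E'
from h import *
for c in ["wrist","scene"]:
    r=optics.read_camera(c); W=cloud(r)
    s=(np.hypot(W[...,0]-.465,W[...,1]+.007)<.05)&(W[...,2]>.03)&(W[...,2]<.042);
    p=W[s]; print(c,len(p),p.mean(0),cv2.minEnclosingCircle((p[:,:2]*1000).astype(np.float32)))
E
python3 go.py .665,.154,.14
```

```text
time_s: 24.13
tool_pos: [0.4685, -0.0066, 0.1492]
tool_rot: [-59.3, 89.3, 9.1]
force: [1.6, 0.5, -0.2]
grip_width: 0.087
wrist 1484 [ 0.46197003 -0.00596977  0.03570126] ((462.4112548828125, -5.983669757843018), 33.0353889465332)
scene 130 [ 0.46237884 -0.00886164  0.03352785] ((461.65289306640625, -8.955689430236816), 35.1204719543457)
t 24.23 pos [ 0.4652 -0.0066  0.1441] w 86.9 F [-0.4  0.4 -0.4] tilt [ 0.004  0.001 -1.   ] z [0.369 0.929 0.002]
.665,.154,.14 shift mm [   5.1 -126.4  223. ] dist 256 from prev
```

The black dish is within about 3 mm of the tile centre. Blue dish next.

```bash
python3 -m pendant '[[87,[5,-20,35],[0,0,0]],[87,[5,-40,70],[0,0,0]],[87,[5,-60,105],[0,0,0]],[87,[5,-79,140],[0,0,0]],[87,[5,-99,175],[0,0,0]],[87,[5,-118,208],[0,0,0]],[87,[5,-126,223],[0,0,0]],[87,[5,-126,223],[0,0,0]],[87,[5,-126,223],[0,0,0]]]'; python3 - <<'E'
from h import *
r=optics.read_camera("wrist"); cv2.imwrite("pics/w15.png",r["image"]); W=cloud(r)
s=(np.hypot(W[...,0]-.665,W[...,1]-.154)<.05)&(W[...,2]>.026)&(W[...,2]<.036);p=W[s]
print(len(p),p.mean(0),cv2.minEnclosingCircle((p[:,:2]*1000).astype(np.float32)))
s=(np.hypot(W[...,0]-.665,W[...,1]-.154)<.16)&(np.hypot(W[...,0]-.665,W[...,1]-.154)>.05)&(W[...,2]>.02)&(W[...,2]<.07);p=W[s]
q=(p-[.665,.154,0])[:,:]; print("along",(q[:,:2]@[.369,.93]).min(),(q[:,:2]@[.369,.93]).max(),"zmax",q[:,2].max())
E
python3 go.py .665,.154,.025
```

```text
time_s: 24.98
tool_pos: [0.6624, 0.1544, 0.1346]
tool_rot: [135.2, 89.8, -156.4]
force: [-0.0, -1.0, -0.2]
grip_width: 0.0869
1454 [0.66452316 0.15555234 0.02995915] ((665.49609375, 155.24542236328125), 33.05953598022461)
along -0.14156545339920454 0.10804116216049724 zmax 0.04535641154954584
t 25.03 pos [0.6622 0.1531 0.1352] w 87.2 F [ 0.4 -1.2  0. ] tilt [-0.003 -0.002 -1.   ] z [ 0.369  0.929 -0.003]
.665,.154,.025 shift mm [110.2  -2.6   2.3] dist 110 from prev
```

View pics/w15.png

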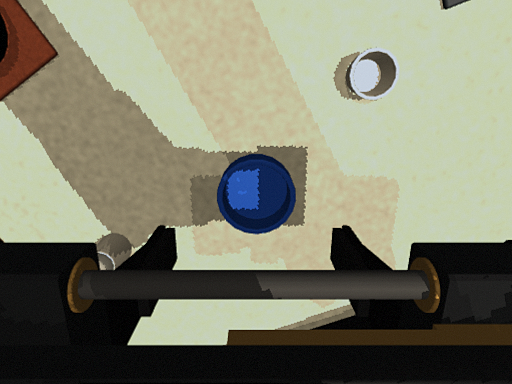

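```bash
python3 -m pendant '[[87,[35,-2,3],[0,0,0]],[87,[70,-2,3],[0,0,0]],[87,[95,-2,3],[0,0,0]],[87,[104,-2,3],[0,0,0]],[87,[108,-2,3],[0,0,0]],[87,[108,-2,3],[0,0,0]],[87,[108,-2,3],[0,0,0]]]' 25; python3 go.py .6653,.155,.025
```

```text
time_s: 25.62
tool_pos: [0.6675, 0.1558, 0.0311]
tool_rot: [-55.2, 89.8, 13.1]
force: [0.3, -0.1, 1.6]
grip_width: 0.0871
t 25.62 pos [0.6675 0.1558 0.0311] w 87.1 F [ 0.3 -0.1  1.6] tilt [ 0.003  0.001 -1.   ] z [0.37  0.929 0.002]
.6653,.155,.025 shift mm [ 6.1  1.8 -1.6] dist 7 from prev
```

```bash
python3 -m pendant '[[87,[6,1,-1],[0,0,0]],[60,[6,1,-1],[0,0,0]],[60,[6,1,-1],[0,0,0]],[60,[6,1,-1],[0,0,0]],[60,[6,1,-1],[0,0,0]],[60,[6,1,-1],[0,0,0]],[60,[6,1,-1],[0,0,0]],[60,[6,1,-1],[0,0,0]],[60,[6,1,-1],[0,0,0]],[60,[6,1,-1],[0,0,0]]]'; python3 go.py
```

```text
time_s: 26.45
tool_pos: [0.6654, 0.1556, 0.0235]
tool_rot: [-48.4, 90.0, 19.9]
force: [-0.3, -0.9, 3.5]
grip_width: 0.0662
t 26.45 pos [0.6654 0.1556 0.0235] w 66.2 F [-0.3 -0.9  3.5] tilt [ 0.001  0.    -1.   ] z [0.369 0.93  0.   ]
```

```bash
python3 -m pendant '[[60,[-10,0,0],[0,0,0]],[60,[-40,0,0],[0,0,0]],[60,[-80,0,0],[0,0,0]],[60,[-80,0,0],[0,0,0]],[60,[-80,0,0],[0,0,0]]]'; python3 - <<'E'
from h import *
r=optics.read_camera("wrist"); cv2.imwrite("pics/w16.png",r["image"])
E
python3 go.py .538,.389,.1
```

```text
time_s: 26.87
tool_pos: [0.6671, 0.1559, 0.1064]
tool_rot: [-51.1, 89.7, 17.3]
force: [-1.0, 0.2, -2.8]
grip_width: 0.0668
t 26.92 pos [0.6653 0.1556 0.1038] w 66.1 F [-0.2 -0.6 -3.3] tilt [ 0.001  0.001 -1.   ] z [0.369 0.929 0.001]
.538,.389,.1 shift mm [  3.8 204.4 170. ] dist 266 from prev
```

View pics/w16.png

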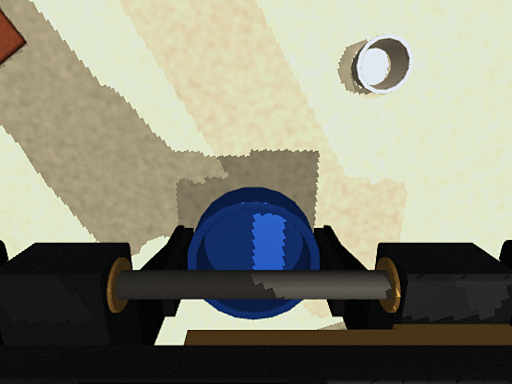

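```bash
python3 -m pendant '[[60,[0,28,24],[0,0,0]],[60,[0,58,48],[0,0,0]],[60,[0,88,73],[0,0,0]],[60,[0,118,98],[0,0,0]],[60,[0,148,123],[0,0,0]],[60,[0,176,146],[0,0,0]],[60,[0,197,164],[0,0,0]],[60,[10,204,170],[0,0,0]],[60,[40,204,170],[0,0,0]],[60,[40,204,170],[0,0,0]]]'; python3 - <<'E'
from h import *
for c in ["wrist","scene"]:
    r=optics.read_camera(c); W=cloud(r)
    if c=="wrist": cv2.imwrite("pics/w17.png",r["image"])
    else: crop(r,250,80,430,230,4,"s17.png")
    hsv=cv2.cvtColor(r["image"],cv2.COLOR_BGR2HSV)
    y=(np.abs(W[...,2]-.006)<.006)&(np.hypot(W[...,0]-.538,W[...,1]-.389)<.075)&(hsv[...,2]<75)
    print(c,y.sum(),cv2.minAreaRect((W[y][:,:2]*1000).astype(np.float32)))
E
python3 go.py .538,.389,.03
```

```text
time_s: 27.75
tool_pos: [0.5332, 0.3868, 0.0556]
tool_rot: [150.2, 89.3, -141.3]
force: [-1.7, -2.1, -4.2]
grip_width: 0.0665
wrist 4964 ((516.3177490234375, 392.2401123046875), (120.2313003540039, 71.53682708740234), 69.10623168945312)
scene 349 ((544.3228149414062, 386.7518615722656), (109.33458709716797, 91.5503921508789), 76.98904418945312)
t 27.85 pos [0.5367 0.3863 0.06  ] w 66.5 F [ 0.6 -0.4 -2.6] tilt [-0.005 -0.005 -1.   ] z [ 0.37   0.929 -0.006]
.538,.389,.03 shift mm [30.  -0.3  3.2] dist 30 from prev
```

View pics/w17.png

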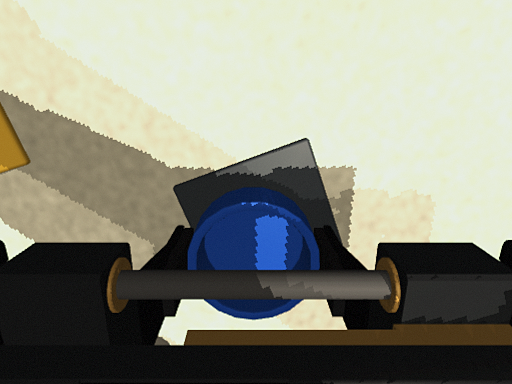

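View pics/s17.png

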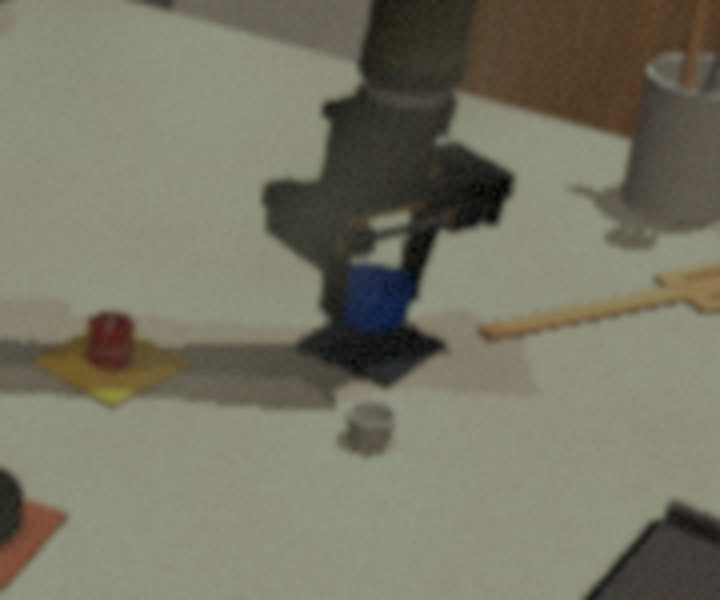

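```bash
python3 -m pendant '[[60,[15,0,3],[0,0,0]],[60,[20,0,3],[0,0,0]],[60,[23,0,3],[0,0,0]],[60,[24,0,3],[0,0,0]],[60,[24,0,3],[0,0,0]],[60,[24,0,3],[0,0,0]]]';python3 go.py .5385,.3895,.0295
```

```text
time_s: 28.35
tool_pos: [0.5397, 0.3916, 0.0396]
tool_rot: [-32.1, 90.0, 36.2]
force: [-0.6, 1.4, -2.5]
grip_width: 0.0666
t 28.35 pos [0.5397 0.3916 0.0396] w 66.6 F [-0.6  1.4 -2.5] tilt [ 0.001  0.001 -1.   ] z [0.369 0.929 0.001]
.5385,.3895,.0295 shift mm [10.1  0.3 -2.4] dist 10 from prev
```

```bash
python3 -m pendant '[[60,[4,0,-2],[0,0,0]],[60,[6,0,-2],[0,0,0]],[60,[7,0,-2],[0,0,0]],[60,[8,0,-2],[0,0,0]],[60,[8,0,-2],[0,0,0]]]';python3 go.py .5385,.3895,.0295
```

```text
time_s: 28.77
tool_pos: [0.5384, 0.3897, 0.0308]
tool_rot: [144.4, 90.0, -147.3]
force: [-0.3, 0.1, -2.9]
grip_width: 0.0662
t 28.77 pos [0.5384 0.3897 0.0308] w 66.2 F [-0.3  0.1 -2.9] tilt [-0. -0. -1.] z [ 0.369  0.929 -0.   ]
.5385,.3895,.0295 shift mm [ 1.3 -0.1 -0.1] dist 1 from prev
```

```bash
python3 -m pendant '[[60,[1,0,0],[0,0,0]],[60,[1.5,0,0],[0,0,0]],[60,[2,0,0],[0,0,0]],[60,[2,0,0],[0,0,0]]]';python3 go.py .5385,.3895,.0295
```

```text
time_s: 29.1
tool_pos: [0.5386, 0.3899, 0.0296]
tool_rot: [-1.6, 90.0, 66.7]
force: [-0.8, -0.4, 0.4]
grip_width: 0.0665
t 29.1 pos [0.5386 0.3899 0.0296] w 66.5 F [-0.8 -0.4  0.4] tilt [ 0.  0. -1.] z [0.369 0.93  0.   ]
.5385,.3895,.0295 shift mm [ 0.1 -0.  -0.4] dist 0 from prev
```

Force has changed by about 3 N, so it is just touching. One more half millimetre, then release.

```bash
python3 -m pendant '[[60,[0.5,0,0],[0,0,0]],[60,[0.5,0,0],[0,0,0]],[70,[0.5,0,0],[0,0,0]],[80,[0.5,0,0],[0,0,0]],[87,[0,0,0],[0,0,0]],[87,[0,0,0],[0,0,0]],[87,[0,0,0],[0,0,0]],[87,[-20,0,0],[0,0,0]],[87,[-50,0,0],[0,0,0]],[87,[-85,0,0],[0,0,0]]]';python3 -m pendant '[[87,[-40,0,0],[0,0,0]],[87,[-80,0,0],[0,0,0]],[87,[-120,0,0],[0,0,0]],[87,[-120,0,0],[0,0,0]],[87,[-120,0,0],[0,0,0]]]'; python3 - <<'E'
from h import *
T=dict(timer=(.395,.224,.034,.05),canister=(.633,-.137,.06,.075),tin=(.551,-.373,.06,.075),black=(.465,-.007,.03,.042),blue=(.5385,.39,.03,.042))
for c in ["wrist","top","scene"]:
    r=optics.read_camera(c); W=cloud(r); cv2.imwrite(f"pics/{c}_end.png",r["image"])
    for n,(x,y,a,b) in T.items():
        p=W[(np.hypot(W[...,0]-x,W[...,1]-y)<.05)&(W[...,2]>a)&(W[...,2]<b)]
        if len(p)<30: continue
        m=cv2.minEnclosingCircle((p[:,:2]*1000).astype(np.float32)); print(c,n,np.round(m[0],1),round(m[1],1),"z",p[:,2].mean().round(4),"place",x,y)
    if c!="wrist":
        for l in ["slate_tile","terracotta_tile","green_trivet","yellow_pad"]:
            for m in models.masks_of(c,l)[:1]:
                p=W[m["pixels"]]; p=p[np.abs(p[:,2]-.006)<.007]; print(c,l,round(m["confidence"],2),(p.min(0)+p.max(0))/2)
    else:
        s=(np.hypot(W[...,0]-.5385,W[...,1]-.39)<.075)&(np.abs(W[...,2]-.006)<.0025)&(r["image"].max(2)<110)
        print(s.sum(),cv2.minAreaRect((W[s][:,:2]*1000).astype(np.float32)))
E
python3 go.py
```

```text
time_s: 29.93
tool_pos: [0.5372, 0.3887, 0.1126]
tool_rot: [152.4, 89.7, -139.3]
force: [0.7, 0.6, 0.2]
grip_width: 0.0867
time_s: 30.35
tool_pos: [0.5401, 0.3908, 0.2378]
tool_rot: [-29.1, 89.6, 39.3]
force: [0.6, -0.3, -0.6]
grip_width: 0.0873
wrist timer [396.4 223.4] 19.7 z 0.0417 place 0.395 0.224
wrist blue [539. 390.] 32.9 z 0.0358 place 0.5385 0.39
2865 ((539.16748046875, 390.53857421875), (91.77867889404297, 91.14800262451172), 88.90363311767578)
top timer [394.4 222. ] 19.0 z 0.0422 place 0.395 0.224
top canister [ 632.6 -137.5] 26.0 z 0.0686 place 0.633 -0.137
top tin [ 548.  -371.8] 24.1 z 0.0689 place 0.551 -0.373
top black [460.8  -6.9] 32.8 z 0.0362 place 0.465 -0.007
top blue [537.3 387.5] 32.7 z 0.0357 place 0.5385 0.39
top slate_tile 0.8 [0.53754953 0.38557758 0.00581176]
top terracotta_tile 0.88 [ 0.4636219  -0.00566607  0.00582268]
top green_trivet 0.85 [ 0.55080352 -0.37050738  0.0065489 ]
top yellow_pad 0.91 [0.39419153 0.22375835 0.00575628]
scene timer [395.5 221.1] 21.1 z 0.0394 place 0.395 0.224
scene canister [ 632.  -138.1] 25.9 z 0.0663 place 0.633 -0.137
scene tin [ 548.3 -373.1] 24.6 z 0.0665 place 0.551 -0.373
scene black [461.5  -9. ] 33.9 z 0.0337 place 0.465 -0.007
scene blue [538.7 387.4] 34.7 z 0.0332 place 0.5385 0.39
scene slate_tile 0.61 [ 0.61982084 -0.11139354  0.00611324]
scene terracotta_tile 0.64 [ 0.47090806 -0.00857123  0.00330868]
scene green_trivet 0.57 [ 0.55068404 -0.37191395  0.00600926]
scene yellow_pad 0.8 [0.39689373 0.2201653  0.00474582]
t 30.9 pos [0.5385 0.3896 0.2336] w 86.8 F [-0.3 -0.4 -0.2] tilt [-0. -0. -1.] z [ 0.369  0.929 -0.001]
```

View pics/wrist_end.png

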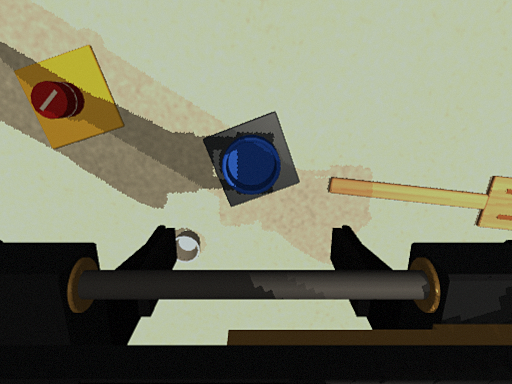

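View pics/scene_end.png

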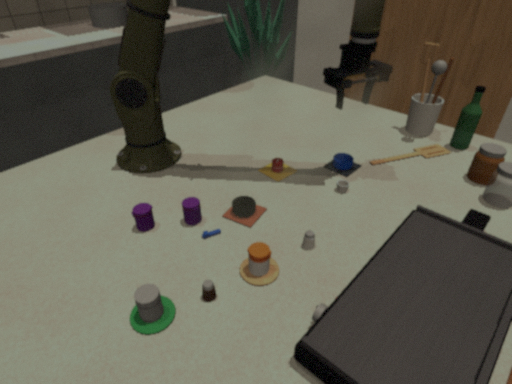

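View pics/top_end.png

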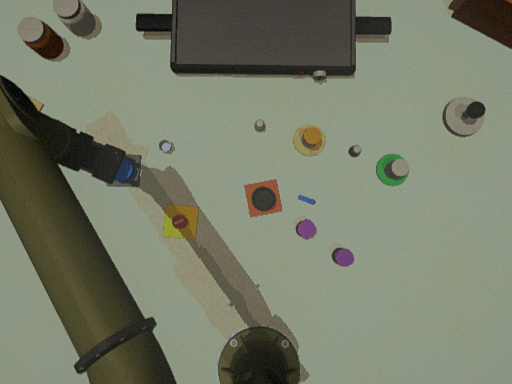

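All five things stand upright on their own places. In the scene picture they are at timer (278,165), blue dish (343,161), black dish (243,206), canister (259,260) and tin (149,300). Measured offsets are 5 mm or less, so I'm handing in.

```bash
python3 -c "
from cell import env
print(env.sign_off())"
```

```text
the job is handed in; nothing more can be done
None
```

I took both stacks apart and stood all five things upright on their own places: timer, tin, canister, black dish, blue dish, in that order. I handed in at about 31 s, with the gripper open and clear at z = 0.23 m. The hand-in reports no verdict.

These are the offsets from the place centres in the last camera checks. Top-face heights all matched resting on a 6 mm place.

| Thing | Place | Offset from centre |
|---|---|---|
| Timer | yellow pad | about 1–3 mm |
| Canister | bamboo coaster | about 1 mm |
| Tin | green trivet | about 3 mm |
| Black dish | terracotta tile | about 4 mm |
| Blue dish | slate tile | 1–3 mm |

- **Camera disagreement:** the cameras differed by 2–4 mm, as the calibration allows. All of this is inside the 15 mm limit.
- **Wrong network reports:** some detections were wrong and I discarded them. The "black dish" was reported on the green trivet at the start, and the "slate tile" on the coaster in the scene view.
- **Early timer lift:** I started lifting the timer while the fingers were still closing, at 41.8 mm opening. The pictures afterwards showed it held upright.

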